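# Hang slide racks on the clamped draining stand

## Task

Get the draining stand ready and hang the slide racks up to drain: flip the red cam lever open, pull the hook arm fully up, and clamp it there by flipping the lever shut again. Then hang every slide rack on the bench by its handle, one to a hook, and once they all hang press the green start button of the white timer to the right of the stand. Do not tip a rack over, and leave the notepad, the red marker and the tube-stripping pliers where they are.

Things in the scene. Friction and masses are not known exactly. Their poses are not given: they have to be found in the camera images.
- stand: bench draining stand, fixed: dark base plate, upright aluminium outer tube (29 mm across, collar top at 136 mm), white drip tray 112 x 376 x 20 mm in front of it. Origin on the bench on the tube's axis; z up, -x toward the hooks' open side (roughly to the robot), -y along the hook arm; the lever is on the +y side of the collar.
- hook_arm (a joint): height of the hook arm above its lowest position, m; 0 to 0.090 (top stop = fully up). The steel arm (16 mm thick, its axis 160 mm above the bench at 0) runs from the tube 356 mm along the stand's -y with three hooks. With the lever open it slides with about 7 N upward and stays by friction where it is left while empty, but sinks under hung racks; with the lever shut it is clamped fast.
- lift_knob (a point): centre of the black lift knob on top of the tube's axis, 28 mm across and 28 mm high (14 mm above and below this point); it rises with the hook arm. The arm's top is 23 mm below this point.
- cam_lever (a joint): angle of the red cam lever, rad; 0 = shut (hanging down beside the tube, 0.45 off vertical), 1.5 = fully open (outward, 0.38 above level). Axis along the stand's x. Over centre at 0.25: below about 0.15 it snaps shut, from 0.3 to 0.8 it springs open, beyond that the tube is free and it stays where left. Up to 10 N at the handle; press it shut with fingertips on its outer face.
- lever_pivot (a point): axis of the cam lever on the collar, 118 mm above the bench
- lever_grip (a point): place to hold the lever, in the middle of its handle 68 mm from the pivot; the handle is 18 mm wide along the stand's x and 9 mm thick, and ends 100 mm from the pivot. At joint value q this point lies, in the stand's y-z plane, 68 mm from the pivot at an angle of (q - 1.08) rad above the stand's +y direction (thus below level when shut).
- hook_1 (a point): hook 1 (nearest the tube, 80 mm from it): resting place of the middle of a rack's handle bar, which lies along the stand's y. 7 mm round steel, open to the top; its upturned tip lies 17 mm toward the stand's -x and reaches 20 mm above this point, so a bar's centre has to pass 30 mm above it. The arm's axis lies 70 mm toward +x and 6.5 mm higher. Rises with the hook arm.
- hook_2 (a point): hook 2 (middle, 205 mm from it): resting place of the middle of a rack's handle bar, which lies along the stand's y. 7 mm round steel, open to the top; its upturned tip lies 17 mm toward the stand's -x and reaches 20 mm above this point, so a bar's centre has to pass 30 mm above it. The arm's axis lies 70 mm toward +x and 6.5 mm higher. Rises with the hook arm.
- hook_3 (a point): hook 3 (at the arm's end, 330 mm from it): resting place of the middle of a rack's handle bar, which lies along the stand's y. 7 mm round steel, open to the top; its upturned tip lies 17 mm toward the stand's -x and reaches 20 mm above this point, so a bar's centre has to pass 30 mm above it. The arm's axis lies 70 mm toward +x and 6.5 mm higher. Rises with the hook arm.
- rack_blue_handle (a point): blue slide-staining rack with ten glass slides (white ends), foot 84 (x) by 100 (y) mm, 32 mm high. Legs at y = +-52 mm carry a rigid handle bar 110 mm long (y), 9 mm wide (x), 8 mm high; stops under it, 10 to 14 mm either side of the middle and 5 mm deep, centre it on a hook. This point: middle of the bar, 136 mm above the foot; z up. About 0.12 kg. May be absent.
- rack_green_handle (a point): green slide-staining rack with ten glass slides (white ends), foot 84 (x) by 100 (y) mm, 32 mm high. Legs at y = +-52 mm carry a rigid handle bar 110 mm long (y), 9 mm wide (x), 8 mm high; stops under it, 10 to 14 mm either side of the middle and 5 mm deep, centre it on a hook. This point: middle of the bar, 136 mm above the foot; z up. About 0.12 kg. May be absent.
- rack_white_handle (a point): white slide-staining rack with ten glass slides (blue ends), foot 84 (x) by 100 (y) mm, 32 mm high. Legs at y = +-52 mm carry a rigid handle bar 110 mm long (y), 9 mm wide (x), 8 mm high; stops under it, 10 to 14 mm either side of the middle and 5 mm deep, centre it on a hook. This point: middle of the bar, 136 mm above the foot; z up. About 0.12 kg. May be absent.
- start_button (a point): middle of the top of the timer's round green start button, 26 mm across, facing up, about 33 mm above the bench. The white timer (74 x 92 x 24 mm, two small grey buttons beside the green one) stands loose to the right of the stand; it is not the small timer with a red button at the back of the bench.
- timer_start (a joint): how far the start button is pressed, m; 0 = out, 0.004 = fully pressed (about 5 N); it springs back
- tube_stripper: tube-stripping pliers with red handles lying flat, 64 x 142 x 12 mm, bystander; origin under its middle
- notepad: white notepad, 141 x 100 x 13 mm, bystander; origin under its middle
- marker_red: red marker pen, 16 x 133 x 17 mm, bystander; origin under its middle

How it is judged:
On the way, in this order (a step that is already met when the one before it is completed fails the run):
1. the cam lever is flipped open (beyond 1.0 rad) (value of joint cam_lever above 1 rad), for 0.2 s.
2. the hook arm is pulled fully up (within 6 mm of its top stop) (value of joint hook_arm above 0.084 m), for 0.2 s.
3. the lever is flipped over centre to shut (below 0.12 rad) with the arm still fully up (value of joint hook_arm above 0.084 m and value of joint cam_lever below 0.12 rad), for 0.3 s.
4. every rack present hangs by its handle on a hook (bar within 22 mm of the hook's resting place, less than 0.2 rad off level) with the lever shut (all of step 3 and (distance between rack_blue_handle and hook_1 below 0.022 m or distance between rack_blue_handle and hook_2 below 0.022 m or distance between rack_blue_handle and hook_3 below 0.022 m) and angle between each of rack_blue_handle, rack_green_handle, rack_white_handle's own z axis and vertical below 0.2 rad and (distance between rack_green_handle and hook_1 below 0.022 m or distance between rack_green_handle and hook_2 below 0.022 m or distance between rack_green_handle and hook_3 below 0.022 m) and (distance between rack_white_handle and hook_1 below 0.022 m or distance between rack_white_handle and hook_2 below 0.022 m or distance between rack_white_handle and hook_3 below 0.022 m)), for 0.3 s.
5. the timer's start button is pressed at least 3 mm (value of joint timer_start above 0.003 m), for 0.05 s.
At the end, for the whole second after the job is handed in: The lever is shut (below 0.12 rad), the hook arm is within 6 mm of its top stop, each rack present hangs on a hook of its own with the middle of its handle bar within 22 mm of the hook's resting place and less than 0.2 rad off level, nearly still (under 0.12 m/s), and the start button is out again (all of step 4 and value of joint timer_start below 0.002 m and linear speed of each of rack_blue, rack_green, rack_white below 0.12 m/s); the robot touches nothing.
It fails at once if a rack is tipped over (more than 1.2 rad off upright) (angle between any of rack_blue_handle, rack_green_handle, rack_white_handle's own z axis and vertical above 1.2 rad).
It fails at once if a bystander (notepad, red marker, tube-stripping pliers) is shifted more than 3 cm (distance of any of tube_stripper, notepad, marker_red from where it was at the start of the episode above 0.03 m).
Of rack_blue, rack_green, rack_white only 2 to 3 are there at a start; the rules pass over those that are not, and their reading is None.
At some moment in a run one of rack_blue, rack_green, rack_white, timer may be knocked a few centimetres aside while the robot is not near it.
It also fails if it takes over 210 s, if anything falls off the work surface, if the arm or the gripper's body presses on something with over 40 N, if the wrist force passes 120 N, or if a joint passes its speed limit or range.

## Robot

A 6-joint arm with a two-finger parallel gripper is mounted at the origin on a cart in front of the work surface, level with it; the furniture and walls round the work are solid. World frame = base frame: x ahead of the robot, y to its left, z up, the work surface at z = 0. Lengths are in m, angles in rad, forces in N, time in s.
With the tool pointing down it reaches from about 0.375 to 0.975 m from the base axis. Payload 3.8 kg.
Tool frame: the origin (TCP) lies on the centre line of the jaws, within the pads' length; the fingertips stand 14 mm ahead of it and the grasp point (between the pads) lies 5 mm behind it (r.tips_ahead is the distance from the TCP to the fingertips, in m); z points along the fingers, y is the direction in which the jaws open and shut (so a half turn about z gives the same grasp; the last joint's range is limited). The gripper opens to 85 mm and grips with 20 to 120 N. Pads are 22 mm wide; open, the fingers measure 114 mm over their backs; the gripper's body (76 mm by 85 mm) begins 54 mm behind the grasp point. The pads swing forward as they close: fully open they stand 13 mm farther back than shut.
Start: joints at [-1.21, 0.264, 1.604, -0, 1.274, -0.037], TCP at [0.261, -0.622, 0.245] pointing down, gripper open.
Joint ranges: [-2.63, 2.63], [-0.94, 2.18], [0.31, 2.57], [-1.31, 4.45], [0, 2.66], [-2.55, 2.55]. Speed limits (rad/s): [2.57, 2.57, 3.14, 3.14, 3.14, 3.14].

## Interface

Orientations are given as a rotation vector (axis times angle).
In Python, from rig import r, capture, job gives the robot as it stands. The module is installed in compiled form; this text tells all that it offers.
- The arm moves only by the tool carry_out, never from a script. Its argument "plan" is a list of rows, each an object of numbers: "x", "y", "z": the shift along the tool's x, y, z in cm; "rx", "ry", "rz": the turn, a rotation vector about the tool's x, y, z in rad; "gripper": the gripper command: -1 is shut, 1 is fully open, values between are in proportion. In form: [{"x": .., "y": .., "z": .., "rx": .., "ry": .., "rz": .., "gripper": ..}, ...]. A call has 1 to 10 rows; each row shifts and turns the pose as measured when the row begins, along the tool's axes as they then stand; what a row does not reach is not made up. A row lasts 1/12 s, in which the tool goes at most 41.7 mm and 7.16 degrees, less where a joint would pass 70% of its speed; a pose out of reach is approached as far as the arm can. A call is refused whole if a number of a shift passes 4.17 or a number of a turn 0.125, either way. A call with a gripper value outside its range is refused whole. The fingers move at their own pace and stop on an object; "squeeze" is the grip in N (left out, the last holds). Time passes only in rows, so rows that do not move let the fingers close. It gives the time, the measured TCP pose, the force and the opening at its end, in the units of the state.
- r.observe(): the state, without advancing time (a new reading comes with each control period).
- capture(name): name is "side" or "top"; returns a dict with "color" (384x512x3 uint8, blue, green, red), "camera_matrix" (3x3 intrinsics, pixels), "D" ([k1, k2, p1, p2, k3] as OpenCV has them; the pictures are not rectified), "world_from_camera" (4x4, takes a point from camera to world coordinates). Camera axes: x right, y down, z forward; pixel columns grow to the right and rows downward; lengths in m; the calibration is good to about 2 mm. A picture is of the moment at which its call begins. There is no depth.
- job.close_job(): hands the job in, once; it reports no verdict.
The state is a dict: "clock": time; "joint_positions": joint angles; "dq": joint speeds; "effort": joint torques, N m; "eef_pos": TCP position; "orientation": TCP orientation; "wrist_force": force on the tool from outside, world axes, zero at the start; "moment": the same for the moment, N m; "opening": finger opening in m.
Only numpy, scipy, OpenCV 4.12 (cv2) and the standard library are available. Lean on these libraries where they do the work, as an engineer would, in place of code of your own. Each camera call takes 0.05 s, during which the arm holds its last target. There are 200 camera calls.

## Working session

There is one attempt and no reset: what is moved stays moved. The work goes in short steps, Python scripts to look and compute and a tool call to move; the robot and the scene stay as the last step left them, time stands still between calls to the robot, and variables do not carry over. Pictures are saved under pics/ and viewed, about 12 in all and at most 16, crops included, and the job is handed in when it is done.

Besides the shell and the picture viewer there is one more tool, called after "Request:" by a JSON object that holds its "api" and its "payload". carry_out: Moves the arm, as the interface text tells. Its arguments: {"type":"object","properties":{"plan":{"type":"array"},"squeeze":{"type":"number"}},"required":["plan"]}

```bash
mkdir -p pics; cat > h.py <<'E'
import numpy as np, cv2
from rig import r, capture, job
from scipy.spatial.transform import Rotation as R
def snap(cam,name,crop=None,scale=1):
    c=capture(cam); im=c["color"]
    np.savez(f"pics/{name}.npz",K=c["camera_matrix"],D=c["D"],T=c["world_from_camera"],im=im)
    if crop: x0,y0,x1,y1=crop; im=im[y0:y1,x0:x1]
    if scale!=1: im=cv2.resize(im,None,fx=scale,fy=scale,interpolation=cv2.INTER_CUBIC)
    cv2.imwrite(f"pics/{name}.png",im); return c
def ld(name): return np.load(f"pics/{name}.npz")
def ray(c,uv):
    p=cv2.undistortPoints(np.array([[uv]],float),c["K"],np.array(c["D"],float))[0,0]
    T=c["T"]; d=T[:3,:3]@np.array([p[0],p[1],1]); return T[:3,3],d/np.linalg.norm(d)
def atz(c,uv,z):
    o,d=ray(c,uv); return o+d*(z-o[2])/d[2]
def tri(c1,u1,c2,u2):
    o1,d1=ray(c1,u1);o2,d2=ray(c2,u2)
    s=np.linalg.lstsq(np.stack([d1,-d2],1),o2-o1,rcond=None)[0]
    a=o1+s[0]*d1;b=o2+s[1]*d2
    return (a+b)/2,np.linalg.norm(a-b)
def proj(c,P):
    T=np.linalg.inv(c["T"]); 
    return cv2.projectPoints(np.atleast_2d(np.array(P,float)),cv2.Rodrigues(T[:3,:3])[0],T[:3,3],c["K"],np.array(c["D"],float))[0][:,0]
E
python3 - <<'E'
from h import *
for n in("top","side"):
    c=snap(n,n+"0",scale=1.5); print(n,np.round(c["world_from_camera"],3).tolist(),c["camera_matrix"][0,0])
o=r.observe();print(o,r.tips_ahead)
E
```

```text
top [[-0.021, -0.995, 0.095, 0.392], [-1.0, 0.021, -0.003, 0.072], [0.001, -0.095, -0.995, 1.524], [0.0, 0.0, 0.0, 1.0]] 430.4253613138712
side [[0.99, -0.078, 0.117, 0.292], [-0.14, -0.589, 0.795, -1.517], [0.007, -0.804, -0.595, 1.317], [0.0, 0.0, 0.0, 1.0]] 497.59831757451184
{'clock': 0.1, 'joint_positions': array([-1.20992109e+00,  2.64691747e-01,  1.60527021e+00, -9.89905390e-06,
        1.27372118e+00, -3.68730906e-02]), 'dq': array([ 4.21596935e-04,  6.22884073e-04, -8.07062125e-04, -5.44894969e-05,
       -4.10043712e-04,  7.69170191e-04]), 'effort': array([ 5.51955200e-04, -5.16705537e+01, -3.68590844e+01, -7.80962750e-05,
        6.23043714e-03, -2.12920702e-05]), 'eef_pos': array([ 0.26123776, -0.62168881,  0.24405942]), 'orientation': array([-3.07764879e+00, -6.20268459e-01,  5.43955636e-04]), 'wrist_force': array([-0.05099346, -0.2502058 ,  0.03232449]), 'moment': array([-0.00297792, -0.00677601, -0.02803863]), 'opening': 0.0854283987378584} 0.014
```

View pics/top0.png

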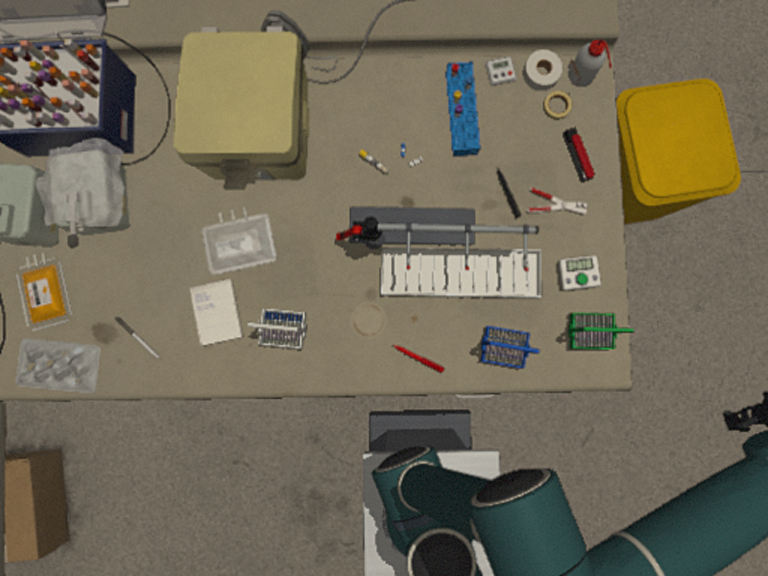

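View pics/side0.png

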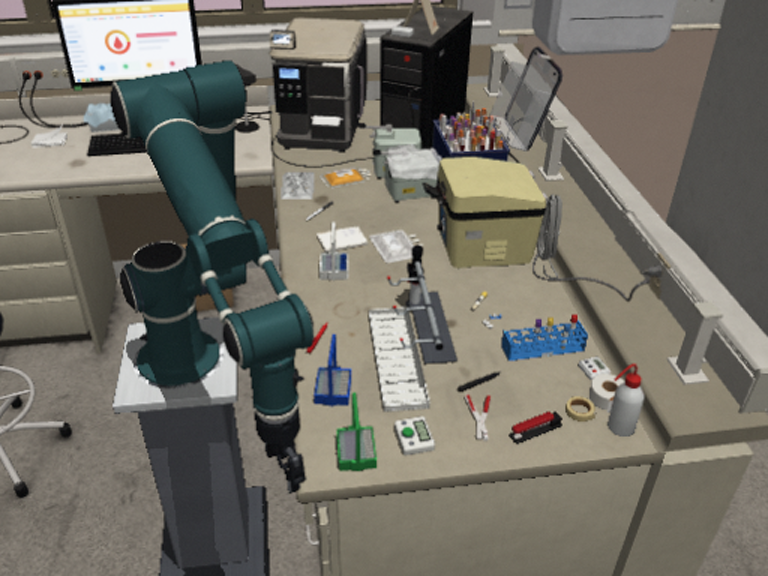

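The top picture shows all three racks (handles near (283,328), (508,345), (603,330) at 1.5x), with the stand's tube at about (367,229). I'll enlarge both views.

```bash
python3 - <<'E'
from h import *
t=ld("top0")["im"];s=ld("side0")["im"]
def cr(im,x0,y0,x1,y1,k,n): cv2.imwrite(f"pics/{n}.png",cv2.resize(im[y0:y1,x0:x1],None,fx=k,fy=k,interpolation=cv2.INTER_CUBIC))
cr(t,160,130,430,255,2.96,"tc"); cr(s,190,150,310,320,3.5,"sc")
E
```

```text
(no output)
```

View pics/tc.png

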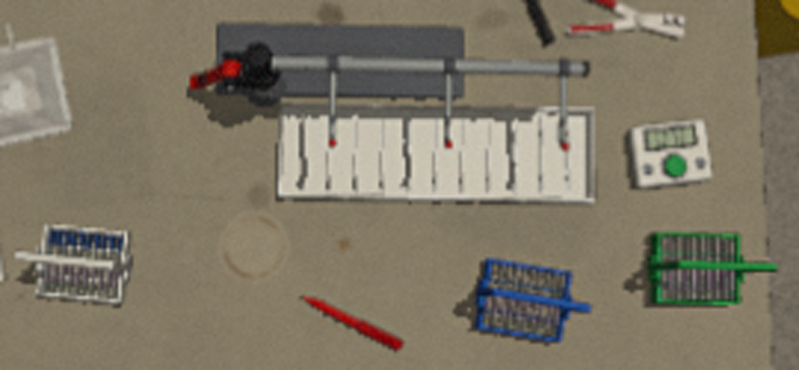

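View pics/sc.png

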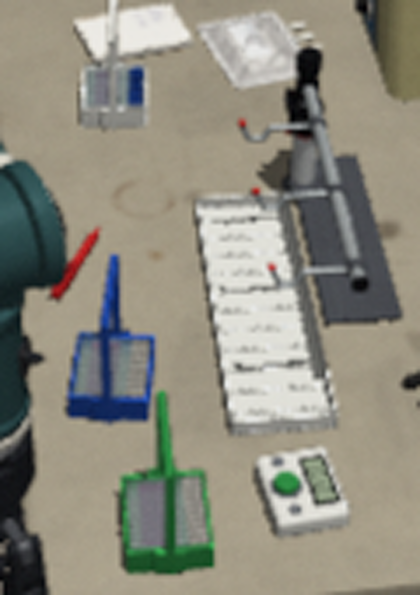

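```bash
python3 - <<'E'
from h import *
t=ld("top0");s=ld("side0")
T=lambda u,v:(u/2.96+160,v/2.96+130)
S=lambda u,v:(u/3.5+190,v/3.5+150)
print("tips z.1735")
for a,b in (((332,142),(242,124)),((448,144),(256,191)),((565,146),(271,268))):
    print(atz(t,T(*a),.1735).round(3),tri(t,T(*a),s,S(*b)))
print("armend",atz(t,T(589,69),.16).round(3), "armnear",atz(t,T(275,62),.16).round(3))
print("knob",atz(t,T(262,55),.2).round(3), tri(t,T(262,57),s,S(309,65)))
for n,a,b in(("white",(17,255),(115,265)),("blue",(485,296),(590,308)),("green",(674,266),(775,267))):
    A=atz(t,T(*a),.138);B=atz(t,T(*b),.138);print(n,A.round(3),B.round(3),((A+B)/2).round(3),np.linalg.norm(A-B).round(3), np.arctan2(*(A-B)[:2]).round(3))
for n,q in(("white",[(43,227),(129,230),(122,303),(38,296)]),("blue",[(487,259),(571,269),(560,342),(477,330)]),("green",[(652,234),(741,234),(740,304),(652,305)])):
    P=np.array([atz(t,T(*p),.032) for p in q]);print(n,"foot c",P.mean(0).round(3),P.round(3)[:,:2].tolist())
print("btn",atz(t,T(674,166),.033).round(3),tri(t,T(674,166),s,S(288,485)))
print("lever tip", [tri(t,T(195,83),s,S(290,108))])
# side bar far/near ends
for n,a,b in(("blue",(590,308),(105,380)),):pass
E
```

```text
tips z.1735
[0.562 0.045 0.174] (array([0.56273469, 0.04510707, 0.16923555]), np.float64(0.0003435571776285527))
[ 0.557 -0.079  0.174] (array([ 0.55797881, -0.07908826,  0.17072179]), np.float64(0.000570557594268325))
[ 0.553 -0.204  0.174] (array([ 0.55292164, -0.20484669,  0.17051311]), np.float64(0.00023464123264541121))
armend [ 0.638 -0.237  0.16 ] armnear [0.653 0.105 0.16 ]
knob [0.653 0.117 0.2  ] (array([0.65214968, 0.11776077, 0.19271008]), np.float64(0.00037721332153499237))
white [0.45  0.391 0.138] [0.437 0.284 0.138] [0.443 0.337 0.138] 0.108 0.12
blue [ 0.395 -0.118  0.138] [ 0.379 -0.232  0.138] [ 0.387 -0.175  0.138] 0.115 0.136
green [ 0.423 -0.326  0.138] [ 0.419 -0.438  0.138] [ 0.421 -0.382  0.138] 0.112 0.033
white foot c [0.442 0.337 0.032] [[0.486, 0.384], [0.481, 0.283], [0.396, 0.292], [0.405, 0.39]]
blue foot c [ 0.389 -0.178  0.032] [[0.438, -0.136], [0.424, -0.235], [0.339, -0.218], [0.356, -0.122]]
green foot c [ 0.421 -0.383  0.032] [[0.463, -0.332], [0.461, -0.438], [0.378, -0.433], [0.38, -0.329]]
btn [ 0.543 -0.362  0.033] (array([ 0.54522059, -0.36427467,  0.02536921]), np.float64(0.0029804212372158854))
lever tip [(array([0.64773805, 0.19948103, 0.074327  ]), np.float64(0.0029282238365701103))]
```

```bash
cat >> h.py <<'E'
PSI=-0.038; TUBE=np.array([.652,.120,0])
SX=np.array([np.cos(PSI),np.sin(PSI),0]); SY=np.array([-np.sin(PSI),np.cos(PSI),0]); SZ=np.array([0,0,1.])
def stand(x,y,z): return TUBE+x*SX+y*SY+z*SZ
def tool(zdir,ydir):
    z=np.array(zdir,float);z/=np.linalg.norm(z); y=np.array(ydir,float); y-=z*(y@z); y/=np.linalg.norm(y)
    return R.from_matrix(np.stack([np.cross(y,z),y,z],1))
def tilt(a,yaw=PSI):
    """tool pointing down tilted by a toward stand -y (tool back leans to +y); jaws along x at yaw"""
    sx=np.array([np.cos(yaw),np.sin(yaw),0]);sy=np.array([-np.sin(yaw),np.cos(yaw),0])
    return -np.sin(a)*sy-np.cos(a)*SZ, sx
def near(zy,Rc):
    c=[tool(zy[0],s*zy[1]) for s in(1,-1)]
    return min(c,key=lambda q:(Rc.inv()*q).magnitude())
def rows(way,n=None,start=None,flip=None):
    """way: list of (pos,zy or None,n rows); prints rows in tool axes"""
    o=r.observe(); p,q=(o["eef_pos"],R.from_rotvec(o["orientation"])) if start is None else start
    print("t%.2f"%o["clock"],p.round(4),"F",o["wrist_force"].round(1),"open %.3f"%o["opening"])
    for P,zy,n in way:
        Q=q if zy is None else (zy if isinstance(zy,R) else near(zy,q))
        w=(q.inv()*Q).as_rotvec(); m=max(np.linalg.norm(P-p)/.0405,np.linalg.norm(w)/.12)
        n=max(n or 1,int(np.ceil(m))); 
        print("-- n",n,"dist %.3f rot %.3f"%(np.linalg.norm(P-p),np.linalg.norm(w)))
        last=None
        for i in range(n):
            qi=q*R.from_rotvec(w*i/n); d=qi.inv().apply((P-p)/n)*100
            s=",".join(f"{k}:{v:.2f}" for k,v in zip("xyz",d))+" | "+",".join(f"{k}:{v:.3f}" for k,v in zip(("rx","ry","rz"),w/n))
            if s!=last: print(i,s)
            last=s
        p,q=P,Q
    return p,q
E
python3 - <<'E'
from h import *
t=ld("top0");s=ld("side0")
def red(c):
    h=cv2.cvtColor(c["im"],cv2.COLOR_BGR2HSV); return ((h[...,0]<8)|(h[...,0]>172))&(h[...,1]>150)&(h[...,2]>70)
m=red(t); ys,xs=np.nonzero(m[140:170,215:250]); print("top red",np.c_[xs+215,ys+140].tolist())
m=red(s); ys,xs=np.nonzero(m[155:215,265:290]); print("side red",np.c_[xs+265,ys+155].tolist())
for d in(.015,.02,.025,.03):
    P=[stand(0,d+k*np.cos(1.08),.118-k*np.sin(1.08)) for k in(0,.068,.1)]
    print(d,proj(t,P).round(1).tolist(),proj(s,P).round(1).tolist())
print(R.from_rotvec(r.observe()["orientation"]).as_matrix().round(2))
g=stand(0,.02+.032,.058); a=tilt(.785)
rows([(stand(0,.20,.32),tilt(0),None),(g-.14*np.array(a[0]),a,None)])
E
```

```text
top red [[236, 150], [237, 150], [238, 150], [239, 150], [235, 151], [236, 151], [237, 151], [238, 151], [239, 151], [240, 151], [234, 152], [235, 152], [236, 152], [237, 152], [238, 152], [239, 152], [240, 152], [232, 153], [233, 153], [234, 153], [235, 153], [236, 153], [237, 153], [238, 153], [239, 153], [240, 153], [231, 154], [232, 154], [233, 154], [234, 154], [235, 154], [236, 154], [237, 154], [238, 154], [239, 154], [240, 154], [226, 155], [230, 155], [231, 155], [232, 155], [233, 155], [234, 155], [235, 155], [236, 155], [237, 155], [238, 155], [239, 155], [224, 156], [225, 156], [226, 156], [230, 156], [231, 156], [232, 156], [233, 156], [234, 156], [224, 157], [225, 157], [226, 157], [230, 157], [231, 157], [232, 157], [224, 158], [225, 158], [226, 158], [229, 158], [230, 158], [224, 159], [225, 159], [226, 159]]
side red []
0.015 [[244.2, 153.5], [235.7, 156.5], [232.0, 157.8]] [[276.8, 181.2], [275.1, 188.3], [274.4, 191.5]]
0.02 [[242.7, 153.5], [234.3, 156.5], [230.5, 157.8]] [[276.6, 180.5], [275.0, 187.6], [274.2, 190.8]]
0.025 [[241.1, 153.4], [232.8, 156.4], [229.
[... 1509 characters left out ...]
000,rz:-0.044
21 x:3.89,y:0.56,z:-0.29 | rx:-0.000,ry:-0.000,rz:-0.044
22 x:3.86,y:0.73,z:-0.29 | rx:-0.000,ry:-0.000,rz:-0.044
23 x:3.83,y:0.90,z:-0.29 | rx:-0.000,ry:-0.000,rz:-0.044
24 x:3.78,y:1.07,z:-0.29 | rx:-0.000,ry:-0.000,rz:-0.044
25 x:3.73,y:1.23,z:-0.29 | rx:-0.000,ry:-0.000,rz:-0.044
-- n 7 dist 0.170 rot 0.785
0 x:-0.70,y:0.00,z:2.33 | rx:0.000,ry:-0.112,rz:0.000
1 x:-0.44,y:0.00,z:2.39 | rx:0.000,ry:-0.112,rz:0.000
2 x:-0.17,y:0.00,z:2.43 | rx:0.000,ry:-0.112,rz:0.000
3 x:0.11,y:0.00,z:2.43 | rx:0.000,ry:-0.112,rz:0.000
4 x:0.38,y:0.00,z:2.40 | rx:0.000,ry:-0.112,rz:0.000
5 x:0.64,y:0.00,z:2.34 | rx:0.000,ry:-0.112,rz:0.000
6 x:0.90,y:0.00,z:2.26 | rx:0.000,ry:-0.112,rz:0.000
```

Request:
{"api": "carry_out", "payload": {"plan": [{"x":2.8,"y":-2.7,"z":-0.3,"rz":-0.044,"gripper":0.1},{"x":2.9,"y":-2.6,"z":-0.3,"rz":-0.044,"gripper":0.1},{"x":3.0,"y":-2.5,"z":-0.3,"rz":-0.044,"gripper":0.1},{"x":3.1,"y":-2.3,"z":-0.3,"rz":-0.044,"gripper":0.1},{"x":3.2,"y":-2.2,"z":-0.3,"rz":-0.044,"gripper":0.1},{"x":3.3,"y":-2.1,"z":-0.3,"rz":-0.044,"gripper":0.1},{"x":3.4,"y":-1.9,"z":-0.3,"rz":-0.044,"gripper":0.1},{"x":3.5,"y":-1.8,"z":-0.3,"rz":-0.044,"gripper":0.1},{"x":3.6,"y":-1.6,"z":-0.3,"rz":-0.044,"gripper":0.1},{"x":3.6,"y":-1.5,"z":-0.3,"rz":-0.044,"gripper":0.1}], "squeeze": 60}}

```text
$.plan[0]: bad value
```

Request:
{"api": "carry_out", "payload": {"plan": [{"x":3.7,"y":-1.3,"z":-0.3,"rz":-0.044,"gripper":0.1},{"x":3.8,"y":-1.1,"z":-0.3,"rz":-0.044,"gripper":0.1},{"x":3.8,"y":-1.0,"z":-0.3,"rz":-0.044,"gripper":0.1},{"x":3.8,"y":-0.8,"z":-0.3,"rz":-0.044,"gripper":0.1},{"x":3.9,"y":-0.6,"z":-0.3,"rz":-0.044,"gripper":0.1},{"x":3.9,"y":-0.5,"z":-0.3,"rz":-0.044,"gripper":0.1},{"x":3.9,"y":-0.3,"z":-0.3,"rz":-0.044,"gripper":0.1},{"x":3.9,"y":-0.1,"z":-0.3,"rz":-0.044,"gripper":0.1},{"x":3.9,"y":0,"z":-0.3,"rz":-0.044,"gripper":0.1},{"x":3.9,"y":0.2,"z":-0.3,"rz":-0.044,"gripper":0.1}]}}

```text
$.plan[0]: bad value
```

Request:
{"api": "carry_out", "payload": {"plan": [{"x":2.8,"y":-2.7,"z":-0.3,"rx":0,"ry":0,"rz":-0.044,"gripper":0.1},{"x":2.9,"y":-2.6,"z":-0.3,"rx":0,"ry":0,"rz":-0.044,"gripper":0.1},{"x":3.0,"y":-2.5,"z":-0.3,"rx":0,"ry":0,"rz":-0.044,"gripper":0.1},{"x":3.1,"y":-2.3,"z":-0.3,"rx":0,"ry":0,"rz":-0.044,"gripper":0.1},{"x":3.2,"y":-2.2,"z":-0.3,"rx":0,"ry":0,"rz":-0.044,"gripper":0.1},{"x":3.3,"y":-2.1,"z":-0.3,"rx":0,"ry":0,"rz":-0.044,"gripper":0.1},{"x":3.4,"y":-1.9,"z":-0.3,"rx":0,"ry":0,"rz":-0.044,"gripper":0.1},{"x":3.5,"y":-1.8,"z":-0.3,"rx":0,"ry":0,"rz":-0.044,"gripper":0.1},{"x":3.6,"y":-1.6,"z":-0.3,"rx":0,"ry":0,"rz":-0.044,"gripper":0.1},{"x":3.6,"y":-1.5,"z":-0.3,"rx":0,"ry":0,"rz":-0.044,"gripper":0.1}], "squeeze": 60}}

```text
clock: 0.93
eef_pos: [0.4084, -0.2506, 0.2669]
orientation: [-2.854, -1.282, 0.005]
wrist_force: [0.8, -0.2, 0.1]
opening: 0.0469
```

Request:
{"api": "carry_out", "payload": {"plan": [{"x":3.7,"y":-1.3,"z":-0.3,"rx":0,"ry":0,"rz":-0.044,"gripper":0.1},{"x":3.8,"y":-1.1,"z":-0.3,"rx":0,"ry":0,"rz":-0.044,"gripper":0.1},{"x":3.8,"y":-1.0,"z":-0.3,"rx":0,"ry":0,"rz":-0.044,"gripper":0.1},{"x":3.8,"y":-0.8,"z":-0.3,"rx":0,"ry":0,"rz":-0.044,"gripper":0.1},{"x":3.9,"y":-0.6,"z":-0.3,"rx":0,"ry":0,"rz":-0.044,"gripper":0.1},{"x":3.9,"y":-0.5,"z":-0.3,"rx":0,"ry":0,"rz":-0.044,"gripper":0.1},{"x":3.9,"y":-0.3,"z":-0.3,"rx":0,"ry":0,"rz":-0.044,"gripper":0.1},{"x":3.9,"y":-0.1,"z":-0.3,"rx":0,"ry":0,"rz":-0.044,"gripper":0.1},{"x":3.9,"y":0,"z":-0.3,"rx":0,"ry":0,"rz":-0.044,"gripper":0.1},{"x":3.9,"y":0.2,"z":-0.3,"rx":0,"ry":0,"rz":-0.044,"gripper":0.1}]}}

```text
clock: 1.77
eef_pos: [0.5525, 0.134, 0.2976]
orientation: [-2.483, -1.902, 0.005]
wrist_force: [1.1, -1.4, -0.2]
opening: 0.047
```

```bash
python3 - <<'E'
from h import *
g=stand(0,.067,.058); a=tilt(.785)
rows([(stand(0,.19,.31),tilt(0),None),(g-.12*np.array(a[0]),a,None),(g-.005*-np.array(a[0]),a,None)])
E
```

```text
t1.77 [0.5525 0.134  0.2976] F [ 1.1 -1.4 -0.2] open 0.047
-- n 6 dist 0.206 rot 0.226
0 x:3.29,y:0.95,z:-0.20 | rx:-0.002,ry:-0.001,rz:-0.038
1 x:3.26,y:1.07,z:-0.20 | rx:-0.002,ry:-0.001,rz:-0.038
2 x:3.21,y:1.20,z:-0.20 | rx:-0.002,ry:-0.001,rz:-0.038
3 x:3.17,y:1.32,z:-0.20 | rx:-0.002,ry:-0.001,rz:-0.038
4 x:3.11,y:1.44,z:-0.20 | rx:-0.002,ry:-0.001,rz:-0.038
5 x:3.06,y:1.55,z:-0.21 | rx:-0.002,ry:-0.001,rz:-0.038
-- n 7 dist 0.171 rot 0.785
0 x:-0.55,y:0.00,z:2.39 | rx:0.000,ry:-0.112,rz:0.000
1 x:-0.27,y:0.00,z:2.43 | rx:0.000,ry:-0.112,rz:0.000
2 x:-0.00,y:0.00,z:2.45 | rx:0.000,ry:-0.112,rz:0.000
3 x:0.27,y:0.00,z:2.43 | rx:0.000,ry:-0.112,rz:0.000
4 x:0.54,y:0.00,z:2.39 | rx:0.000,ry:-0.112,rz:0.000
5 x:0.81,y:0.00,z:2.31 | rx:0.000,ry:-0.112,rz:0.000
6 x:1.06,y:0.00,z:2.21 | rx:0.000,ry:-0.112,rz:0.000
-- n 4 dist 0.125 rot 0.000
0 x:0.00,y:-0.00,z:3.12 | rx:0.000,ry:0.000,rz:0.000
```

Request:
{"api": "carry_out", "payload": {"plan": [{"x":3.3,"y":0.95,"z":-0.2,"rx":0,"ry":0,"rz":-0.038,"gripper":0.1},{"x":3.3,"y":1.1,"z":-0.2,"rx":0,"ry":0,"rz":-0.038,"gripper":0.1},{"x":3.2,"y":1.2,"z":-0.2,"rx":0,"ry":0,"rz":-0.038,"gripper":0.1},{"x":3.2,"y":1.3,"z":-0.2,"rx":0,"ry":0,"rz":-0.038,"gripper":0.1},{"x":3.1,"y":1.4,"z":-0.2,"rx":0,"ry":0,"rz":-0.038,"gripper":0.1},{"x":3.1,"y":1.55,"z":-0.2,"rx":0,"ry":0,"rz":-0.038,"gripper":0.1},{"x":-0.55,"y":0,"z":2.2,"rx":0,"ry":-0.112,"rz":0,"gripper":0.1},{"x":-0.3,"y":0,"z":2.2,"rx":0,"ry":-0.112,"rz":0,"gripper":0.1},{"x":0,"y":0,"z":2.2,"rx":0,"ry":-0.112,"rz":0,"gripper":0.1},{"x":0.3,"y":0,"z":2.2,"rx":0,"ry":-0.112,"rz":0,"gripper":0.1}]}}

```text
clock: 2.6
eef_pos: [0.6651, 0.3099, 0.227]
orientation: [1.992, 1.957, -0.448]
wrist_force: [0.9, 0.1, -0.2]
opening: 0.0469
```

Request:
{"api": "carry_out", "payload": {"plan": [{"x":0.55,"y":0,"z":2,"rx":0,"ry":-0.112,"rz":0,"gripper":0.1},{"x":0.8,"y":0,"z":2,"rx":0,"ry":-0.112,"rz":0,"gripper":0.1},{"x":1,"y":0,"z":2,"rx":0,"ry":-0.112,"rz":0,"gripper":0.1},{"x":0,"y":0,"z":0,"rx":0,"ry":0,"rz":0,"gripper":0.1}]}}

```text
clock: 2.93
eef_pos: [0.661, 0.2994, 0.1481]
orientation: [1.755, 1.743, -0.759]
wrist_force: [-2.7, -1.1, -4.8]
opening: 0.0469
```

```bash
python3 - <<'E'
from h import *
g=stand(0,.067,.058); a=tilt(.785)
rows([(g+.005*np.array(a[0]),a,None)]); print(r.observe()["joint_positions"].round(2))
t=snap("top","t1"); s=snap("side","s1")
t=t["color"][110:190,200:280]; s=s["color"][120:200,240:320]
cv2.imwrite("pics/c1.png",np.hstack([cv2.resize(x,(400,400),interpolation=cv2.INTER_CUBIC) for x in(t,s)]))
E
```

```text
t2.93 [0.661  0.2994 0.1481] F [-2.7 -1.1 -4.8] open 0.047
-- n 4 dist 0.149 rot 0.037
0 x:-0.31,y:-0.11,z:3.71 | rx:0.003,ry:0.006,rz:0.006
1 x:-0.33,y:-0.10,z:3.71 | rx:0.003,ry:0.006,rz:0.006
2 x:-0.35,y:-0.08,z:3.71 | rx:0.003,ry:0.006,rz:0.006
3 x:-0.38,y:-0.07,z:3.71 | rx:0.003,ry:0.006,rz:0.006
[ 0.65  0.75  1.27 -0.61  1.67  0.77]
```

View pics/c1.png

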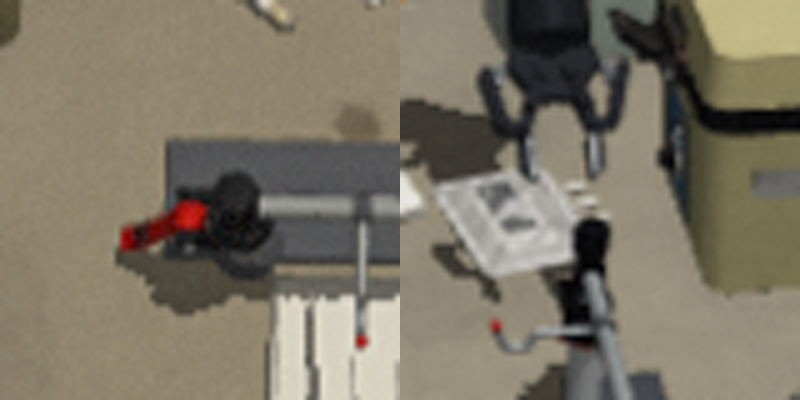

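The top crop shows the red lever from about (200,215) at the pivot to (122,240) at its end, matching the model with the pivot ~35 mm off the tube axis; the gripper is clear outside it. Approaching and gripping.

Request:
{"api": "carry_out", "payload": {"plan": [{"x":-0.3,"y":-0.1,"z":3.7,"rx":0.003,"ry":0.006,"rz":0.006,"gripper":0.1},{"x":-0.3,"y":-0.1,"z":3.7,"rx":0.003,"ry":0.006,"rz":0.006,"gripper":0.1},{"x":-0.35,"y":-0.1,"z":3.7,"rx":0.003,"ry":0.006,"rz":0.006,"gripper":0.1},{"x":-0.4,"y":-0.1,"z":3.7,"rx":0.003,"ry":0.006,"rz":0.006,"gripper":0.1},{"x":0,"y":0,"z":0,"rx":0,"ry":0,"rz":0,"gripper":0.1}]}}

```text
clock: 3.45
eef_pos: [0.6736, 0.1946, 0.0899]
orientation: [1.839, 1.729, -0.643]
wrist_force: [0.4, 1.1, 0.3]
opening: 0.0471
```

Request:
{"api": "carry_out", "payload": {"plan": [{"x":0,"y":0,"z":0,"rx":0,"ry":0,"rz":0,"gripper":-1},{"x":0,"y":0,"z":0,"rx":0,"ry":0,"rz":0,"gripper":-1},{"x":0,"y":0,"z":0,"rx":0,"ry":0,"rz":0,"gripper":-1},{"x":0,"y":0,"z":0,"rx":0,"ry":0,"rz":0,"gripper":-1},{"x":0,"y":0,"z":0,"rx":0,"ry":0,"rz":0,"gripper":-1}]}}

```text
clock: 3.87
eef_pos: [0.6833, 0.1939, 0.114]
orientation: [1.862, 1.716, -0.596]
wrist_force: [0.4, 0.3, 0.0]
opening: -0.0001
```

```bash
cat > arc.py <<'E'
from h import *
import sys
d=.036; o=r.observe(); p=o["eef_pos"]; q=R.from_rotvec(o["orientation"])
gp=p-.005*q.as_matrix()[:,2]; v=gp-stand(0,d,.118); y,z=v@SY,v@SZ
print("grip rel pivot y %.3f z %.3f r %.3f q %.2f x %.3f open %.3f F"%(y,z,np.hypot(y,z),np.arctan2(z,y)+1.08,v@SX,o["opening"]),o["wrist_force"].round(1))
E
python3 - <<'E'
from arc import *
rad=np.hypot(y,z); a0=np.arctan2(z,y); way=[]
for k in range(1,14):
    a=a0+k*1.5/13; tl=.785*(1-k*.035)
    zy=tilt(tl); way.append((stand(0,d,.118)+(v@SX)*SX+rad*(np.cos(a)*SY+np.sin(a)*SZ)+.005*np.array(zy[0]),zy,1))
rows(way)
E
```

```text
grip rel pivot y 0.042 z -0.000 r 0.042 q 1.07 x 0.028 open -0.000 F [0.4 0.3 0. ]
t3.87 [0.6833 0.1939 0.114 ] F [0.4 0.3 0. ] open -0.000
-- n 1 dist 0.005 rot 0.104
0 x:-0.36,y:0.01,z:-0.36 | rx:0.058,ry:-0.054,rz:-0.067
-- n 1 dist 0.005 rot 0.027
0 x:-0.38,y:0.00,z:-0.29 | rx:0.000,ry:0.027,rz:-0.000
-- n 1 dist 0.005 rot 0.027
0 x:-0.40,y:-0.00,z:-0.26 | rx:0.000,ry:0.027,rz:0.000
-- n 1 dist 0.005 rot 0.027
0 x:-0.42,y:-0.00,z:-0.22 | rx:0.000,ry:0.027,rz:0.000
-- n 1 dist 0.005 rot 0.027
0 x:-0.44,y:-0.00,z:-0.18 | rx:-0.000,ry:0.027,rz:-0.000
-- n 1 dist 0.005 rot 0.027
0 x:-0.45,y:0.00,z:-0.14 | rx:0.000,ry:0.027,rz:0.000
-- n 1 dist 0.005 rot 0.027
0 x:-0.46,y:0.00,z:-0.10 | rx:0.000,ry:0.027,rz:0.000
-- n 1 dist 0.005 rot 0.027
0 x:-0.47,y:-0.00,z:-0.06 | rx:0.000,ry:0.027,rz:0.000
-- n 1 dist 0.005 rot 0.027
0 x:-0.47,y:-0.00,z:-0.01 | rx:-0.000,ry:0.027,rz:-0.000
-- n 1 dist 0.005 rot 0.027
0 x:-0.47,y:0.00,z:0.03 | rx:-0.000,ry:0.027,rz:-0.000
-- n 1 dist 0.005 rot 0.027
0 x:-0.47,y:-0.00,z:0.07 | rx:0.000,ry:0.027,rz:-0.000
-- n 1 dist 0.005 rot 0.027
0 x:-0.46,y:-0.00,z:0.11 | rx:0.000,ry:0.027,rz:0.000
-- n 1 dist 0.005 rot 0.027
0 x:-0.45,y:-0.00,z:0.15 | rx:0.000,ry:0.027,rz:-0.000
```

```bash
python3 - <<'E'
from h import *
t=snap("top","t2")["color"][100:190,200:290]; s=snap("side","s2")["color"][110:200,240:330]
cv2.imwrite("pics/c2.png",np.hstack([cv2.resize(x,(400,400),interpolation=cv2.INTER_CUBIC) for x in(t,s)]))
o=r.observe(); print(o["joint_positions"].round(3),o["dq"].round(3),o["wrist_force"],o["eef_pos"])
E
```

```text
[ 0.517  0.637  1.483 -0.629  1.422  0.824] [ 0.007  0.025  0.016  0.007 -0.003  0.001] [ 0.24216125 -0.37205761 -0.02352252] [0.6830256  0.19407582 0.11305232]
```

View pics/c2.png

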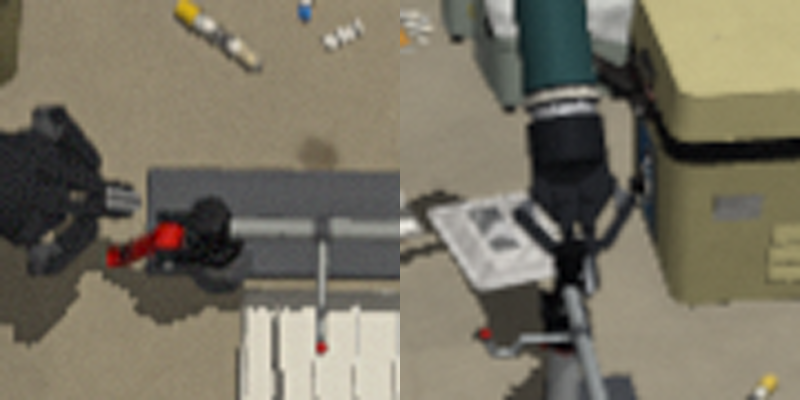

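The gripper was pushed aside to the +x side of the lever and closed on nothing, and the lever is unmoved at (115..170, 255..237). I'll back off, realign and go in slower.

Request:
{"api": "carry_out", "payload": {"plan": [{"x":0,"y":0,"z":-2.5,"rx":0,"ry":0,"rz":0,"gripper":-1},{"x":0,"y":0,"z":-2.5,"rx":0,"ry":0,"rz":0,"gripper":0.1},{"x":0,"y":0,"z":-2.5,"rx":0,"ry":0,"rz":0,"gripper":0.1},{"x":0,"y":0,"z":0,"rx":0,"ry":0,"rz":0,"gripper":0.1},{"x":0,"y":0,"z":0,"rx":0,"ry":0,"rz":0,"gripper":0.1}]}}

```text
clock: 4.38
eef_pos: [0.6774, 0.2426, 0.1651]
orientation: [1.858, 1.72, -0.613]
wrist_force: [0.2, -0.4, -1.4]
opening: 0.0471
```

```bash
python3 - <<'E'
from h import *
a=tilt(.785); g=stand(0,.068,.058)
rows([(g-.07*np.array(a[0]),a,4),(g+.005*np.array(a[0]),a,5)]); print(r.observe()["joint_positions"].round(3))
t=ld("top0"); print("tray",[atz(t,(u/1.5,v/1.5),.03).round(3) for u,v in((203,222),(268,213),(275,263),(207,273))])
print("box",[atz(t,(u/1.5,v/1.5),.2).round(3) for u,v in((175,155),(300,160))])
E
```

```text
t4.38 [0.6774 0.2426 0.1651] F [ 0.2 -0.4 -1.4] open 0.047
-- n 4 dist 0.061 rot 0.108
0 x:0.79,y:-0.63,z:1.16 | rx:0.012,ry:-0.019,rz:-0.015
1 x:0.82,y:-0.60,z:1.15 | rx:0.012,ry:-0.019,rz:-0.015
2 x:0.85,y:-0.57,z:1.14 | rx:0.012,ry:-0.019,rz:-0.015
3 x:0.88,y:-0.55,z:1.13 | rx:0.012,ry:-0.019,rz:-0.015
-- n 5 dist 0.075 rot 0.000
0 x:0.00,y:0.00,z:1.50 | rx:0.000,ry:0.000,rz:0.000
[ 0.572  0.632  1.388 -0.598  1.541  0.799]
tray [array([0.697, 0.525, 0.03 ]), array([0.715, 0.37 , 0.03 ]), array([0.596, 0.354, 0.03 ]), array([0.576, 0.514, 0.03 ])]
box [array([0.809, 0.535, 0.2  ]), array([0.791, 0.269, 0.2  ])]
```

Request:
{"api": "carry_out", "payload": {"plan": [{"x":0.8,"y":-0.6,"z":1.1,"rx":0.012,"ry":-0.019,"rz":-0.015,"gripper":0.1},{"x":0.8,"y":-0.6,"z":1.1,"rx":0.012,"ry":-0.019,"rz":-0.015,"gripper":0.1},{"x":0.8,"y":-0.6,"z":1.1,"rx":0.012,"ry":-0.019,"rz":-0.015,"gripper":0.1},{"x":0.9,"y":-0.5,"z":1.1,"rx":0.012,"ry":-0.019,"rz":-0.015,"gripper":0.1},{"x":0,"y":0,"z":0,"rx":0,"ry":0,"rz":0,"gripper":0.1}]}}

```text
clock: 4.8
eef_pos: [0.6515, 0.2337, 0.0971]
orientation: [1.788, 1.733, -0.771]
wrist_force: [-0.7, -0.2, -1.7]
opening: 0.0469
```

```bash
python3 - <<'E'
from h import *
a=tilt(.785); g=stand(0,.068,.058)
rows([(g-.02*np.array(a[0]),a,4),(g+.005*np.array(a[0]),a,2)]); print(r.observe()["joint_positions"].round(3))
E
```

```text
t4.80 [0.6515 0.2337 0.0971] F [-0.7 -0.2 -1.7] open 0.047
-- n 4 dist 0.040 rot 0.021
0 x:-0.10,y:0.13,z:1.00 | rx:-0.003,ry:0.003,rz:0.003
1 x:-0.11,y:0.13,z:1.00 | rx:-0.003,ry:0.003,rz:0.003
2 x:-0.11,y:0.12,z:1.00 | rx:-0.003,ry:0.003,rz:0.003
-- n 2 dist 0.025 rot 0.000
0 x:0.00,y:-0.00,z:1.25 | rx:0.000,ry:0.000,rz:0.000
[ 0.587  0.722  1.417 -0.611  1.556  0.807]
```

Request:
{"api": "carry_out", "payload": {"plan": [{"x":-0.1,"y":0.1,"z":1,"rx":-0.003,"ry":0.003,"rz":0.003,"gripper":0.1},{"x":-0.1,"y":0.1,"z":1,"rx":-0.003,"ry":0.003,"rz":0.003,"gripper":0.1},{"x":-0.1,"y":0.1,"z":0.8,"rx":0,"ry":0,"rz":0,"gripper":0.1},{"x":0,"y":0,"z":0,"rx":0,"ry":0,"rz":0,"gripper":0.1}]}}

```text
clock: 5.13
eef_pos: [0.6507, 0.2068, 0.0717]
orientation: [1.788, 1.733, -0.771]
wrist_force: [0.3, -0.2, -0.8]
opening: 0.0469
```

```bash
python3 - <<'E'
from h import *
a=tilt(.785); g=stand(0,.068,.058)
rows([(g+.005*np.array(a[0]),a,3)])
t=snap("top","t3")["color"][120:180,190:250]; s=snap("side","s3")["color"][130:200,240:310]
cv2.imwrite("pics/c3.png",np.hstack([cv2.resize(x,(400,400),interpolation=cv2.INTER_CUBIC) for x in(t,s)]))
E
```

```text
t5.13 [0.6507 0.2068 0.0717] F [ 0.3 -0.2 -0.8] open 0.047
-- n 3 dist 0.028 rot 0.021
0 x:-0.11,y:0.16,z:0.93 | rx:-0.004,ry:0.005,rz:0.004
```

View pics/c3.png

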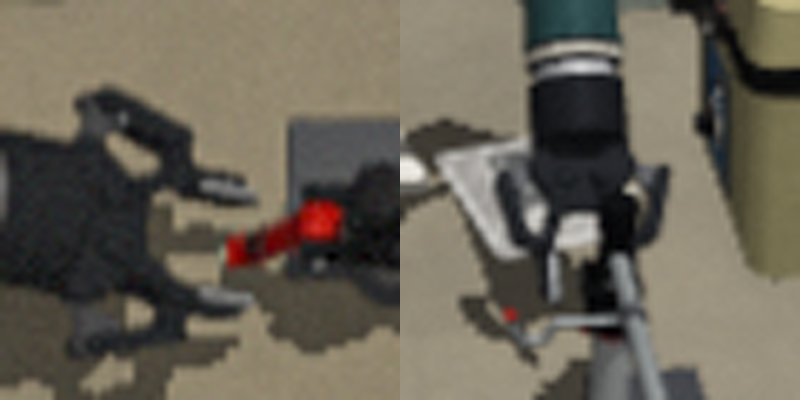

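The fingers (250,192) and (250,298) now straddle the lever end (232,250) evenly. Going in the last 2.8 cm.

Request:
{"api": "carry_out", "payload": {"plan": [{"x":-0.1,"y":0.1,"z":0.9,"rx":-0.004,"ry":0.004,"rz":0.004,"gripper":0.1},{"x":-0.1,"y":0.1,"z":0.9,"rx":0,"ry":0,"rz":0,"gripper":0.1},{"x":-0.1,"y":0.1,"z":0.7,"rx":0,"ry":0,"rz":0,"gripper":0.1},{"x":0,"y":0,"z":0,"rx":0,"ry":0,"rz":0,"gripper":0.1}]}}

```text
clock: 5.57
eef_pos: [0.6563, 0.1876, 0.0605]
orientation: [1.795, 1.73, -0.748]
wrist_force: [-0.5, -0.8, 0.6]
opening: 0.0468
```

Request:
{"api": "carry_out", "payload": {"plan": [{"x":0,"y":0,"z":0,"rx":0,"ry":0,"rz":0,"gripper":-1},{"x":0,"y":0,"z":0,"rx":0,"ry":0,"rz":0,"gripper":-1},{"x":0,"y":0,"z":0,"rx":0,"ry":0,"rz":0,"gripper":-1},{"x":0,"y":0,"z":0,"rx":0,"ry":0,"rz":0,"gripper":-1}]}}

```text
clock: 5.9
eef_pos: [0.6547, 0.1874, 0.061]
orientation: [1.798, 1.729, -0.752]
wrist_force: [2.4, -2.3, -2.5]
opening: 0.0167
```

```bash
python3 - <<'E'
from arc import *
rad=np.hypot(y,z); a0=np.arctan2(z,y); way=[]
for k in range(1,12):
    a=a0+k*1.5/11; tl=.785*(1-k*.035)
    zy=tilt(tl); way.append((stand(0,d,.118)+(v@SX)*SX+rad*(np.cos(a)*SY+np.sin(a)*SZ)+.005*np.array(zy[0]),zy,1))
rows(way)
E
```

```text
grip rel pivot y 0.035 z -0.053 r 0.064 q 0.09 x 0.000 open 0.017 F [ 2.4 -2.3 -2.5]
t5.90 [0.6547 0.1874 0.061 ] F [ 2.4 -2.3 -2.5] open 0.017
-- n 1 dist 0.009 rot 0.032
0 x:0.13,y:-0.00,z:-0.86 | rx:-0.004,ry:0.031,rz:0.001
-- n 1 dist 0.009 rot 0.027
0 x:0.04,y:0.00,z:-0.87 | rx:0.000,ry:0.027,rz:-0.000
-- n 1 dist 0.009 rot 0.027
0 x:-0.06,y:0.00,z:-0.87 | rx:0.000,ry:0.027,rz:0.000
-- n 1 dist 0.009 rot 0.027
0 x:-0.15,y:-0.00,z:-0.85 | rx:0.000,ry:0.027,rz:0.000
-- n 1 dist 0.009 rot 0.027
0 x:-0.24,y:-0.00,z:-0.83 | rx:-0.000,ry:0.027,rz:-0.000
-- n 1 dist 0.009 rot 0.027
0 x:-0.33,y:0.00,z:-0.80 | rx:0.000,ry:0.027,rz:0.000
-- n 1 dist 0.009 rot 0.027
0 x:-0.42,y:-0.00,z:-0.76 | rx:0.000,ry:0.027,rz:0.000
-- n 1 dist 0.009 rot 0.027
0 x:-0.49,y:-0.00,z:-0.71 | rx:0.000,ry:0.027,rz:0.000
-- n 1 dist 0.009 rot 0.027
0 x:-0.57,y:-0.00,z:-0.65 | rx:-0.000,ry:0.027,rz:-0.000
-- n 1 dist 0.009 rot 0.027
0 x:-0.64,y:0.00,z:-0.58 | rx:-0.000,ry:0.027,rz:-0.000
-- n 1 dist 0.009 rot 0.027
0 x:-0.69,y:-0.00,z:-0.51 | rx:0.000,ry:0.027,rz:-0.000
```

Request:
{"api": "carry_out", "payload": {"plan": [{"x":0.1,"y":0,"z":-0.9,"rx":0,"ry":0.03,"rz":0,"gripper":-1},{"x":0,"y":0,"z":-0.9,"rx":0,"ry":0.03,"rz":0,"gripper":-1},{"x":-0.1,"y":0,"z":-0.9,"rx":0,"ry":0.03,"rz":0,"gripper":-1},{"x":-0.15,"y":0,"z":-0.85,"rx":0,"ry":0.03,"rz":0,"gripper":-1},{"x":-0.25,"y":0,"z":-0.85,"rx":0,"ry":0.03,"rz":0,"gripper":-1}]}}

```text
clock: 6.32
eef_pos: [0.6552, 0.2096, 0.087]
orientation: [1.893, 1.833, -0.636]
wrist_force: [4.1, -2.1, -7.0]
opening: 0.0163
```

```bash
python3 arc.py
```

```text
grip rel pivot y 0.057 z -0.027 r 0.063 q 0.63 x -0.000 open 0.016 F [ 4.1 -2.1 -7. ]
```

Following the arc well; continuing to fully open.

Request:
{"api": "carry_out", "payload": {"plan": [{"x":-0.35,"y":0,"z":-0.8,"rx":0,"ry":0.03,"rz":0,"gripper":-1},{"x":-0.4,"y":0,"z":-0.8,"rx":0,"ry":0.03,"rz":0,"gripper":-1},{"x":-0.5,"y":0,"z":-0.7,"rx":0,"ry":0.03,"rz":0,"gripper":-1},{"x":-0.6,"y":0,"z":-0.65,"rx":0,"ry":0.03,"rz":0,"gripper":-1},{"x":-0.65,"y":0,"z":-0.6,"rx":0,"ry":0.03,"rz":0,"gripper":-1},{"x":-0.7,"y":0,"z":-0.5,"rx":0,"ry":0.03,"rz":0,"gripper":-1}]}}

```text
clock: 6.82
eef_pos: [0.6553, 0.2049, 0.1377]
orientation: [2.016, 1.956, -0.463]
wrist_force: [3.2, -2.5, -6.2]
opening: 0.0162
```

```bash
python3 arc.py
```

```text
grip rel pivot y 0.051 z 0.024 r 0.057 q 1.52 x 0.000 open 0.016 F [ 3.2 -2.5 -6.2]
```

Request:
{"api": "carry_out", "payload": {"plan": [{"x":0,"y":0,"z":0,"rx":0,"ry":0,"rz":0,"gripper":0.1},{"x":0,"y":0,"z":0,"rx":0,"ry":0,"rz":0,"gripper":0.1},{"x":0,"y":0,"z":0,"rx":0,"ry":0,"rz":0,"gripper":0.1},{"x":0,"y":0,"z":-3,"rx":0,"ry":0,"rz":0,"gripper":0.1},{"x":0,"y":0,"z":-3,"rx":0,"ry":0,"rz":0,"gripper":0.1},{"x":0,"y":0,"z":-3,"rx":0,"ry":0,"rz":0,"gripper":0.1},{"x":0,"y":0,"z":-2,"rx":0,"ry":0,"rz":0,"gripper":0.1},{"x":0,"y":0,"z":0,"rx":0,"ry":0,"rz":0,"gripper":0.1}]}}

```text
clock: 7.48
eef_pos: [0.6569, 0.2514, 0.2488]
orientation: [2.017, 1.951, -0.464]
wrist_force: [-0.4, 0.1, 0.4]
opening: 0.047
```

```bash
python3 - <<'E'
from h import *
rows([(stand(0,0,.26),tilt(0),6),(stand(0,0,.188),tilt(0),4)])
t=snap("top","t4"); s=snap("side","s4")
t=t["color"][120:180,200:260]; s=s["color"][130:200,240:310]
cv2.imwrite("pics/c4.png",np.hstack([cv2.resize(x,(400,400),interpolation=cv2.INTER_CUBIC) for x in(t,s)]))
E
```

```text
t7.48 [0.6569 0.2514 0.2488] F [-0.4  0.1  0.4] open 0.047
-- n 6 dist 0.132 rot 0.442
0 x:-2.06,y:-0.01,z:0.77 | rx:-0.002,ry:0.074,rz:0.001
1 x:-2.11,y:-0.01,z:0.61 | rx:-0.002,ry:0.074,rz:0.001
2 x:-2.15,y:-0.00,z:0.46 | rx:-0.002,ry:0.074,rz:0.001
3 x:-2.18,y:-0.00,z:0.30 | rx:-0.002,ry:0.074,rz:0.001
4 x:-2.20,y:-0.00,z:0.14 | rx:-0.002,ry:0.074,rz:0.001
5 x:-2.20,y:-0.00,z:-0.02 | rx:-0.002,ry:0.074,rz:0.001
-- n 4 dist 0.072 rot 0.000
0 x:0.00,y:0.00,z:1.80 | rx:0.000,ry:0.000,rz:0.000
```

View pics/c4.png

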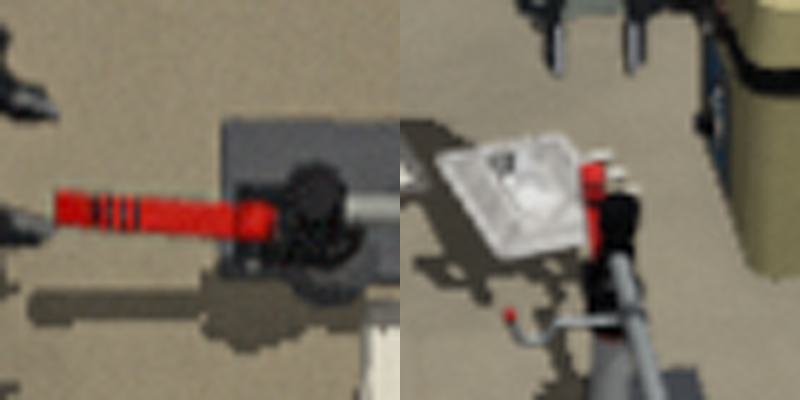

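The lever is fully open, sticking out to (60,205) in the top crop with its tip raised. Next is the knob.

Request:
{"api": "carry_out", "payload": {"plan": [{"x":-2.1,"y":0,"z":0.8,"rx":0,"ry":0.074,"rz":0,"gripper":0.1},{"x":-2.1,"y":0,"z":0.6,"rx":0,"ry":0.074,"rz":0,"gripper":0.1},{"x":-2.1,"y":0,"z":0.5,"rx":0,"ry":0.074,"rz":0,"gripper":0.1},{"x":-2.2,"y":0,"z":0.3,"rx":0,"ry":0.074,"rz":0,"gripper":0.1},{"x":-2.2,"y":0,"z":0.1,"rx":0,"ry":0.074,"rz":0,"gripper":0.1},{"x":-2,"y":0,"z":0,"rx":0,"ry":0.06,"rz":0,"gripper":0.1},{"x":0,"y":0,"z":0,"rx":0,"ry":0,"rz":0,"gripper":0.1},{"x":0,"y":0,"z":0,"rx":0,"ry":0,"rz":0,"gripper":0.1}]}}

```text
clock: 8.25
eef_pos: [0.6409, 0.1129, 0.2319]
orientation: [-2.239, -2.165, 0.055]
wrist_force: [-0.3, 0.3, -0.3]
opening: 0.0468
```

```bash
python3 - <<'E'
from h import *
rows([(stand(0,0,.188),tilt(0),5)])
E
```

```text
t8.25 [0.6409 0.1129 0.2319] F [-0.3  0.3 -0.3] open 0.047
-- n 5 dist 0.046 rot 0.045
0 x:0.15,y:0.25,z:0.87 | rx:-0.009,ry:0.001,rz:0.001
2 x:0.15,y:0.24,z:0.87 | rx:-0.009,ry:0.001,rz:0.001
3 x:0.15,y:0.23,z:0.87 | rx:-0.009,ry:0.001,rz:0.001
4 x:0.15,y:0.22,z:0.88 | rx:-0.009,ry:0.001,rz:0.001
```

Request:
{"api": "carry_out", "payload": {"plan": [{"x":0.3,"y":0.5,"z":0,"rx":-0.02,"ry":0,"rz":0,"gripper":0.1},{"x":0.2,"y":0.5,"z":0,"rx":-0.02,"ry":0,"rz":0,"gripper":0.1},{"x":0.1,"y":0.1,"z":1,"rx":0,"ry":0,"rz":0,"gripper":0.1},{"x":0,"y":0,"z":1,"rx":0,"ry":0,"rz":0,"gripper":0.1},{"x":0,"y":0,"z":1,"rx":0,"ry":0,"rz":0,"gripper":0.1},{"x":0,"y":0,"z":0.6,"rx":0,"ry":0,"rz":0,"gripper":0.1},{"x":0,"y":0,"z":0,"rx":0,"ry":0,"rz":0,"gripper":0.1}]}}

```text
clock: 8.83
eef_pos: [0.6494, 0.1232, 0.1844]
orientation: [-2.252, -2.19, 0.022]
wrist_force: [0.0, -0.6, -0.4]
opening: 0.0472
```

```bash
python3 - <<'E'
from h import *
rows([(stand(0,0,.188),tilt(0),1)])
E
```

```text
t8.83 [0.6494 0.1232 0.1844] F [ 0.  -0.6 -0.4] open 0.047
-- n 1 dist 0.005 rot 0.017
0 x:-0.32,y:0.26,z:-0.35 | rx:-0.010,ry:0.010,rz:0.010
```

Request:
{"api": "carry_out", "payload": {"plan": [{"x":-0.3,"y":0.2,"z":-0.3,"rx":0,"ry":0,"rz":0,"gripper":-1},{"x":0,"y":0,"z":0,"rx":0,"ry":0,"rz":0,"gripper":-1},{"x":0,"y":0,"z":0,"rx":0,"ry":0,"rz":0,"gripper":-1},{"x":0,"y":0,"z":0,"rx":0,"ry":0,"rz":0,"gripper":-1},{"x":0,"y":0,"z":-1,"rx":0,"ry":0,"rz":0,"gripper":-1},{"x":0,"y":0,"z":-1,"rx":0,"ry":0,"rz":0,"gripper":-1},{"x":0,"y":0,"z":-1,"rx":0,"ry":0,"rz":0,"gripper":-1}], "squeeze": 80}}

```text
clock: 9.42
eef_pos: [0.652, 0.1205, 0.212]
orientation: [-2.25, -2.19, 0.027]
wrist_force: [2.4, -0.5, -7.5]
opening: 0.026
```

Request:
{"api": "carry_out", "payload": {"plan": [{"x":0,"y":0,"z":-1,"rx":0,"ry":0,"rz":0,"gripper":-1},{"x":0,"y":0,"z":-1,"rx":0,"ry":0,"rz":0,"gripper":-1},{"x":0,"y":0,"z":-1,"rx":0,"ry":0,"rz":0,"gripper":-1},{"x":0,"y":0,"z":-1,"rx":0,"ry":0,"rz":0,"gripper":-1},{"x":0,"y":0,"z":-1,"rx":0,"ry":0,"rz":0,"gripper":-1},{"x":0,"y":0,"z":-1,"rx":0,"ry":0,"rz":0,"gripper":-1}]}}

```text
clock: 9.92
eef_pos: [0.6518, 0.1204, 0.2756]
orientation: [-2.249, -2.19, 0.031]
wrist_force: [13.0, 1.5, -74.1]
opening: 0.0258
```

Request:
{"api": "carry_out", "payload": {"plan": [{"x":0,"y":0,"z":-0.6,"rx":0,"ry":0,"rz":0,"gripper":-1},{"x":0,"y":0,"z":-0.6,"rx":0,"ry":0,"rz":0,"gripper":-1}]}}

```text
clock: 10.08
eef_pos: [0.6518, 0.1204, 0.2756]
orientation: [-2.246, -2.187, 0.039]
wrist_force: [12.5, 1.4, -30.9]
opening: 0.0252
```

Request:
{"api": "carry_out", "payload": {"plan": [{"x":0,"y":0,"z":-0.6,"rx":0,"ry":0,"rz":0,"gripper":-1},{"x":0,"y":0,"z":-0.6,"rx":0,"ry":0,"rz":0,"gripper":-1}]}}

```text
clock: 10.25
eef_pos: [0.6518, 0.1204, 0.2756]
orientation: [-2.243, -2.184, 0.049]
wrist_force: [10.0, 1.0, -28.5]
opening: 0.0258
```

Request:
{"api": "carry_out", "payload": {"plan": [{"x":0,"y":0,"z":0,"rx":0,"ry":0,"rz":0,"gripper":0.1},{"x":0,"y":0,"z":0,"rx":0,"ry":0,"rz":0,"gripper":0.1},{"x":0,"y":0,"z":0,"rx":0,"ry":0,"rz":0,"gripper":0.1},{"x":0,"y":0,"z":-1.5,"rx":0,"ry":0,"rz":0,"gripper":0.1},{"x":0,"y":0,"z":-2,"rx":0,"ry":0,"rz":0,"gripper":0.1},{"x":0,"y":0,"z":-2,"rx":0,"ry":0,"rz":0,"gripper":0.1},{"x":0,"y":0,"z":0,"rx":0,"ry":0,"rz":0,"gripper":0.1}]}}

```text
clock: 10.83
eef_pos: [0.6524, 0.1216, 0.3436]
orientation: [-2.243, -2.185, 0.045]
wrist_force: [-0.0, 0.7, 1.3]
opening: 0.047
```

```bash
cat > press.py <<'E'
from h import *
d=.034
def tipway(a,tl,off,rr=.078):
    zy=tilt(tl); n=-np.sin(a)*SY+np.cos(a)*SZ; u=np.cos(a)*SY+np.sin(a)*SZ
    return (stand(0,d,.118)+rr*u+off*n-.014*np.array(zy[0]),zy,1)
E
python3 - <<'E'
from press import *
p,q=rows([(stand(0,.12,.33),tilt(0),4),tipway(.42,.2,.03)])
print("PRESS"); a=np.linspace(.42,-1.02,11); 
rows([tipway(.42,.2,.005)]+[tipway(x,.2+.6*i/10,.001) for i,x in enumerate(a)][1:],start=(p,q))
E
```

```text
t10.83 [0.6524 0.1216 0.3436] F [-0.   0.7  1.3] open 0.047
-- n 4 dist 0.119 rot 0.032
0 x:2.96,y:0.03,z:0.30 | rx:-0.007,ry:0.003,rz:0.003
1 x:2.96,y:0.02,z:0.31 | rx:-0.007,ry:0.003,rz:0.003
2 x:2.96,y:0.01,z:0.32 | rx:-0.007,ry:0.003,rz:0.003
3 x:2.96,y:0.00,z:0.33 | rx:-0.007,ry:0.003,rz:0.003
-- n 4 dist 0.141 rot 0.200
0 x:-0.61,y:0.00,z:3.48 | rx:0.000,ry:-0.050,rz:0.000
1 x:-0.43,y:0.00,z:3.50 | rx:0.000,ry:-0.050,rz:0.000
2 x:-0.26,y:0.00,z:3.52 | rx:0.000,ry:-0.050,rz:0.000
3 x:-0.08,y:0.00,z:3.53 | rx:0.000,ry:-0.050,rz:0.000
PRESS
t10.83 [0.6556 0.2157 0.1909] F [-0.   0.7  1.3] open 0.047
-- n 1 dist 0.025 rot 0.000
0 x:1.45,y:0.00,z:2.03 | rx:0.000,ry:0.000,rz:0.000
-- n 1 dist 0.016 rot 0.060
0 x:0.91,y:-0.00,z:1.28 | rx:0.000,ry:-0.060,rz:-0.000
-- n 1 dist 0.012 rot 0.060
0 x:0.60,y:-0.00,z:1.00 | rx:-0.000,ry:-0.060,rz:0.000
-- n 1 dist 0.012 rot 0.060
0 x:0.51,y:-0.00,z:1.04 | rx:0.000,ry:-0.060,rz:-0.000
-- n 1 dist 0.012 rot 0.060
0 x:0.43,y:-0.00,z:1.07 | rx:0.000,ry:-0.060,rz:0.000
-- n 1 dist 0.011 rot 0.060
0 x:0.33,y:0.00,z:1.10 | rx:0.000,ry:-0.060,rz:-0.000
-- n 1 dist 0.011 rot 0.060
0 x:0.24,y:-0.00,z:1.11 | rx:0.000,ry:-0.060,rz:0.000
-- n 1 dist 0.011 rot 0.060
0 x:0.15,y:-0.00,z:1.12 | rx:0.000,ry:-0.060,rz:0.000
-- n 1 dist 0.011 rot 0.060
0 x:0.05,y:-0.00,z:1.12 | rx:0.000,ry:-0.060,rz:-0.000
-- n 1 dist 0.011 rot 0.060
0 x:-0.04,y:0.00,z:1.12 | rx:0.000,ry:-0.060,rz:0.000
-- n 1 dist 0.011 rot 0.060
0 x:-0.13,y:0.00,z:1.10 | rx:0.000,ry:-0.060,rz:0.000
```

Request:
{"api": "carry_out", "payload": {"plan": [{"x":3,"y":0,"z":0.3,"rx":-0.007,"ry":0,"rz":0.003,"gripper":-1},{"x":3,"y":0,"z":0.3,"rx":-0.007,"ry":0,"rz":0.003,"gripper":-1},{"x":3,"y":0,"z":0.3,"rx":-0.007,"ry":0,"rz":0.003,"gripper":-1},{"x":2.5,"y":0,"z":0.3,"rx":-0.007,"ry":0,"rz":0.003,"gripper":-1},{"x":-0.6,"y":0,"z":3,"rx":0,"ry":-0.05,"rz":0,"gripper":-1},{"x":-0.4,"y":0,"z":3,"rx":0,"ry":-0.05,"rz":0,"gripper":-1},{"x":-0.3,"y":0,"z":3,"rx":0,"ry":-0.05,"rz":0,"gripper":-1},{"x":0,"y":0,"z":0,"rx":0,"ry":-0.04,"rz":0,"gripper":-1},{"x":0,"y":0,"z":0,"rx":0,"ry":0,"rz":0,"gripper":-1}]}}

```text
clock: 11.58
eef_pos: [0.6616, 0.2233, 0.2615]
orientation: [2.148, 2.054, -0.177]
wrist_force: [0.3, -0.1, 1.9]
opening: 0.0001
```

```bash
python3 - <<'E'
from press import *
a=np.linspace(.42,-1.02,11)
rows([tipway(.42,.2,.008)]+[tipway(x,.2+.6*i/10,.001) for i,x in enumerate(a)][1:3])
E
```

```text
t11.58 [0.6616 0.2233 0.2615] F [ 0.3 -0.1  1.9] open 0.000
-- n 3 dist 0.091 rot 0.037
0 x:0.63,y:-0.30,z:2.94 | rx:0.012,ry:-0.000,rz:-0.003
1 x:0.64,y:-0.26,z:2.95 | rx:0.012,ry:-0.000,rz:-0.003
2 x:0.64,y:-0.22,z:2.95 | rx:0.012,ry:-0.000,rz:-0.003
-- n 1 dist 0.019 rot 0.060
0 x:1.09,y:0.00,z:1.52 | rx:0.000,ry:-0.060,rz:-0.000
-- n 1 dist 0.012 rot 0.060
0 x:0.60,y:-0.00,z:1.00 | rx:-0.000,ry:-0.060,rz:0.000
```

Request:
{"api": "carry_out", "payload": {"plan": [{"x":0.6,"y":-0.3,"z":2.9,"rx":0.012,"ry":0,"rz":0,"gripper":-1},{"x":0.6,"y":-0.3,"z":2.7,"rx":0.012,"ry":0,"rz":0,"gripper":-1},{"x":0.6,"y":-0.2,"z":2,"rx":0.012,"ry":0,"rz":0,"gripper":-1},{"x":0,"y":0,"z":0,"rx":0,"ry":0,"rz":0,"gripper":-1}]}}

```text
clock: 11.92
eef_pos: [0.658, 0.2285, 0.188]
orientation: [2.169, 2.067, -0.197]
wrist_force: [0.2, 0.0, -1.4]
opening: -0.0001
```

```bash
python3 - <<'E'
from press import *
a=np.linspace(.42,-1.02,11)
rows([tipway(x,.2+.6*i/10,.001) for i,x in enumerate(a)])
E
```

```text
t11.92 [0.658  0.2285 0.188 ] F [ 0.2  0.  -1.4] open -0.000
-- n 1 dist 0.024 rot 0.016
0 x:0.34,y:-0.21,z:2.34 | rx:0.008,ry:-0.009,rz:-0.011
-- n 1 dist 0.012 rot 0.060
0 x:0.68,y:-0.00,z:0.95 | rx:0.000,ry:-0.060,rz:-0.000
-- n 1 dist 0.012 rot 0.060
0 x:0.60,y:-0.00,z:1.00 | rx:-0.000,ry:-0.060,rz:0.000
-- n 1 dist 0.012 rot 0.060
0 x:0.51,y:-0.00,z:1.04 | rx:0.000,ry:-0.060,rz:-0.000
-- n 1 dist 0.012 rot 0.060
0 x:0.43,y:-0.00,z:1.07 | rx:0.000,ry:-0.060,rz:0.000
-- n 1 dist 0.011 rot 0.060
0 x:0.33,y:0.00,z:1.10 | rx:0.000,ry:-0.060,rz:-0.000
-- n 1 dist 0.011 rot 0.060
0 x:0.24,y:-0.00,z:1.11 | rx:0.000,ry:-0.060,rz:0.000
-- n 1 dist 0.011 rot 0.060
0 x:0.15,y:-0.00,z:1.12 | rx:0.000,ry:-0.060,rz:0.000
-- n 1 dist 0.011 rot 0.060
0 x:0.05,y:-0.00,z:1.12 | rx:0.000,ry:-0.060,rz:-0.000
-- n 1 dist 0.011 rot 0.060
0 x:-0.04,y:0.00,z:1.12 | rx:0.000,ry:-0.060,rz:0.000
-- n 1 dist 0.011 rot 0.060
0 x:-0.13,y:0.00,z:1.10 | rx:0.000,ry:-0.060,rz:0.000
```

Request:
{"api": "carry_out", "payload": {"plan": [{"x":0.3,"y":-0.2,"z":1.2,"rx":0.008,"ry":0,"rz":0,"gripper":-1},{"x":0.2,"y":-0.1,"z":1.1,"rx":0,"ry":0,"rz":0,"gripper":-1},{"x":0.6,"y":0,"z":1,"rx":0,"ry":-0.06,"rz":0,"gripper":-1},{"x":0.6,"y":0,"z":1,"rx":0,"ry":-0.06,"rz":0,"gripper":-1},{"x":0.5,"y":0,"z":1,"rx":0,"ry":-0.06,"rz":0,"gripper":-1}]}}

```text
clock: 12.33
eef_pos: [0.6617, 0.2353, 0.1406]
orientation: [2.076, 1.956, -0.371]
wrist_force: [-2.2, 1.0, 5.5]
opening: -0.0001
```

```bash
cat >> press.py <<'E'
def tipstate():
    o=r.observe(); m=R.from_rotvec(o["orientation"]).as_matrix(); v=o["eef_pos"]+.014*m[:,2]-stand(0,d,.118); y,z=v@SY,v@SZ
    print("tip y %.3f z %.3f r %.3f a %.2f x %.3f F"%(y,z,np.hypot(y,z),np.arctan2(z,y),v@SX),o["wrist_force"].round(1))
    return np.arctan2(z,y)
E
python3 - <<'E'
from press import *
a0=tipstate(); a=np.linspace(a0,-1.04,9)
rows([tipway(x,.4+.4*i/8,.0) for i,x in enumerate(a)][1:])
E
```

```text
tip y 0.077 z 0.010 r 0.077 a 0.12 x 0.005 F [-2.2  1.   5.5]
t12.33 [0.6617 0.2353 0.1406] F [-2.2  1.   5.5] open -0.000
-- n 1 dist 0.013 rot 0.084
0 x:0.64,y:-0.56,z:0.99 | rx:0.008,ry:-0.080,rz:-0.024
-- n 1 dist 0.012 rot 0.050
0 x:0.47,y:-0.00,z:1.07 | rx:0.000,ry:-0.050,rz:-0.000
-- n 1 dist 0.012 rot 0.050
0 x:0.36,y:-0.00,z:1.10 | rx:-0.000,ry:-0.050,rz:-0.000
-- n 1 dist 0.011 rot 0.050
0 x:0.26,y:-0.00,z:1.12 | rx:0.000,ry:-0.050,rz:-0.000
-- n 1 dist 0.011 rot 0.050
0 x:0.15,y:0.00,z:1.13 | rx:0.000,ry:-0.050,rz:0.000
-- n 1 dist 0.011 rot 0.050
0 x:0.04,y:-0.00,z:1.14 | rx:0.000,ry:-0.050,rz:0.000
-- n 1 dist 0.011 rot 0.050
0 x:-0.07,y:0.00,z:1.13 | rx:0.000,ry:-0.050,rz:-0.000
-- n 1 dist 0.011 rot 0.050
0 x:-0.17,y:-0.00,z:1.11 | rx:0.000,ry:-0.050,rz:0.000
```

Contact force is about 5 N and the tip is on the arc; continuing.

Request:
{"api": "carry_out", "payload": {"plan": [{"x":0.6,"y":-0.3,"z":1,"rx":0,"ry":-0.07,"rz":-0.01,"gripper":-1},{"x":0.5,"y":-0.1,"z":1.1,"rx":0,"ry":-0.06,"rz":0,"gripper":-1},{"x":0.4,"y":0,"z":1.1,"rx":0,"ry":-0.05,"rz":0,"gripper":-1},{"x":0.3,"y":0,"z":1.1,"rx":0,"ry":-0.05,"rz":0,"gripper":-1},{"x":0.2,"y":0,"z":1.1,"rx":0,"ry":-0.05,"rz":0,"gripper":-1}]}}

```text
clock: 12.75
eef_pos: [0.6636, 0.23, 0.0937]
orientation: [1.89, 1.784, -0.617]
wrist_force: [-2.0, 2.0, 3.2]
opening: -0.0002
```

```bash
python3 - <<'E'
from press import *
a0=tipstate(); a=np.linspace(a0,-1.08,7)
rows([tipway(x,.65+.15*i/6,.0) for i,x in enumerate(a)][1:])
E
```

```text
tip y 0.068 z -0.035 r 0.076 a -0.48 x 0.008 F [-2.   2.   3.2]
t12.75 [0.6636 0.23   0.0937] F [-2.   2.   3.2] open -0.000
-- n 1 dist 0.011 rot 0.034
0 x:0.25,y:-0.76,z:0.73 | rx:0.016,ry:-0.016,rz:-0.026
-- n 1 dist 0.008 rot 0.025
0 x:0.07,y:0.00,z:0.78 | rx:0.000,ry:-0.025,rz:0.000
-- n 1 dist 0.008 rot 0.025
0 x:0.01,y:0.00,z:0.78 | rx:-0.000,ry:-0.025,rz:-0.000
-- n 1 dist 0.008 rot 0.025
0 x:-0.05,y:-0.00,z:0.77 | rx:0.000,ry:-0.025,rz:0.000
-- n 1 dist 0.008 rot 0.025
0 x:-0.10,y:0.00,z:0.77 | rx:0.000,ry:-0.025,rz:0.000
-- n 1 dist 0.008 rot 0.025
0 x:-0.16,y:-0.00,z:0.75 | rx:0.000,ry:-0.025,rz:0.000
```

Request:
{"api": "carry_out", "payload": {"plan": [{"x":0.2,"y":-0.4,"z":0.9,"rx":0.01,"ry":-0.025,"rz":-0.01,"gripper":-1},{"x":0.1,"y":-0.2,"z":0.9,"rx":0,"ry":-0.025,"rz":0,"gripper":-1},{"x":0,"y":-0.1,"z":0.9,"rx":0,"ry":-0.025,"rz":0,"gripper":-1},{"x":-0.05,"y":0,"z":0.9,"rx":0,"ry":-0.025,"rz":0,"gripper":-1},{"x":-0.1,"y":0,"z":0.9,"rx":0,"ry":-0.025,"rz":0,"gripper":-1},{"x":-0.1,"y":0,"z":0.8,"rx":0,"ry":0,"rz":0,"gripper":-1}]}}

```text
clock: 13.25
eef_pos: [0.6623, 0.2077, 0.064]
orientation: [1.809, 1.711, -0.706]
wrist_force: [-16.6, 35.6, 32.6]
opening: -0.0002
```

Request:
{"api": "carry_out", "payload": {"plan": [{"x":-0.1,"y":0,"z":0.8,"rx":0,"ry":0,"rz":0,"gripper":-1},{"x":-0.1,"y":0,"z":0.8,"rx":0,"ry":0,"rz":0,"gripper":-1}]}}

```text
clock: 13.42
eef_pos: [0.6619, 0.208, 0.0644]
orientation: [1.82, 1.712, -0.687]
wrist_force: [-9.7, 21.5, 19.8]
opening: -0.0003
```

```bash
python3 - <<'E'
from press import *
tipstate()
E
```

```text
tip y 0.045 z -0.064 r 0.078 a -0.96 x 0.007 F [-9.7 21.5 19.8]
```

Request:
{"api": "carry_out", "payload": {"plan": [{"x":0,"y":0,"z":-2,"rx":0,"ry":0,"rz":0,"gripper":-1},{"x":0,"y":0,"z":-3,"rx":0,"ry":0,"rz":0,"gripper":-1},{"x":0,"y":0,"z":-4,"rx":0,"ry":0,"rz":0,"gripper":-1},{"x":0,"y":0,"z":-4,"rx":0,"ry":0,"rz":0,"gripper":-0.2},{"x":0,"y":0,"z":-2,"rx":0,"ry":0,"rz":0,"gripper":-0.2},{"x":0,"y":0,"z":0,"rx":0,"ry":0,"rz":0,"gripper":-0.2}]}}

```text
clock: 13.92
eef_pos: [0.6586, 0.3136, 0.1757]
orientation: [1.824, 1.711, -0.696]
wrist_force: [0.3, 0.1, 0.1]
opening: 0.0333
```

```bash
cat >> h.py <<'E'
def bar(mid,yaw,off,z):
    return np.array([mid[0]-np.sin(yaw)*off,mid[1]+np.cos(yaw)*off,z])
E
python3 - <<'E'
from h import *
rows([(bar((.443,.337),-.12,.03,.25),tilt(0,-.12),8)])
t=snap("top","t5"); s=snap("side","s5")
t=t["color"][130:260,160:425]; s=s["color"][130:200,240:310]
cv2.imwrite("pics/c5.png",np.vstack([cv2.resize(t,None,fx=3,fy=3,interpolation=cv2.INTER_CUBIC),cv2.copyMakeBorder(cv2.resize(s,(200,200),interpolation=cv2.INTER_CUBIC),0,0,0,595,0)]))
E
```

```text
t13.92 [0.6586 0.3136 0.1757] F [0.3 0.1 0.1] open 0.033
-- n 8 dist 0.231 rot 0.767
0 x:-0.32,y:-2.64,z:-1.11 | rx:0.008,ry:0.095,rz:0.007
1 x:-0.24,y:-2.65,z:-1.12 | rx:0.008,ry:0.095,rz:0.007
2 x:-0.15,y:-2.66,z:-1.12 | rx:0.008,ry:0.095,rz:0.007
3 x:-0.06,y:-2.67,z:-1.10 | rx:0.008,ry:0.095,rz:0.007
4 x:0.03,y:-2.67,z:-1.09 | rx:0.008,ry:0.095,rz:0.007
5 x:0.11,y:-2.68,z:-1.06 | rx:0.008,ry:0.095,rz:0.007
6 x:0.19,y:-2.69,z:-1.02 | rx:0.008,ry:0.095,rz:0.007
7 x:0.27,y:-2.70,z:-0.98 | rx:0.008,ry:0.095,rz:0.007
```

View pics/c5.png

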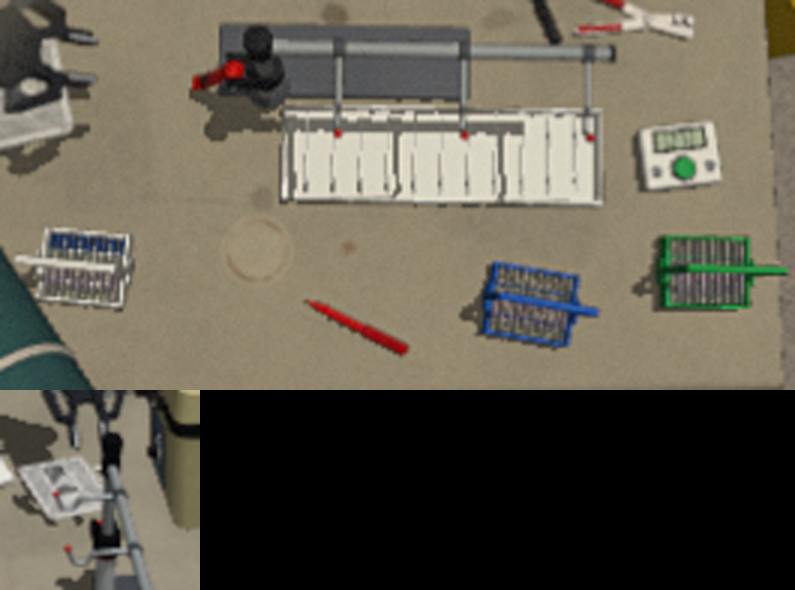

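The lever is shut again (195..243, 82..68) and the arm is up with its tips at (338,133), (464,135), (590,138); the racks are where they were. Moving to the white rack.

Request:
{"api": "carry_out", "payload": {"plan": [{"x":-0.3,"y":-2.6,"z":-1.1,"rx":0.008,"ry":0.095,"rz":0.007,"gripper":-0.2},{"x":-0.25,"y":-2.6,"z":-1.1,"rx":0.008,"ry":0.095,"rz":0.007,"gripper":-0.2},{"x":-0.15,"y":-2.6,"z":-1.1,"rx":0.008,"ry":0.095,"rz":0.007,"gripper":-0.2},{"x":0,"y":-2.6,"z":-1.1,"rx":0.008,"ry":0.095,"rz":0.007,"gripper":-0.2},{"x":0,"y":-2.6,"z":-1.1,"rx":0.008,"ry":0.095,"rz":0.007,"gripper":-0.2},{"x":0.1,"y":-2.6,"z":-1.1,"rx":0.008,"ry":0.095,"rz":0.007,"gripper":-0.2},{"x":0.2,"y":-2.6,"z":-1,"rx":0.008,"ry":0.095,"rz":0.007,"gripper":-0.2},{"x":0.3,"y":-2,"z":-0.5,"rx":0.008,"ry":0.08,"rz":0.007,"gripper":-0.2},{"x":0,"y":0,"z":0,"rx":0,"ry":0,"rz":0,"gripper":-0.2}]}}

```text
clock: 14.77
eef_pos: [0.4426, 0.3453, 0.2078]
orientation: [-2.364, -2.042, 0.079]
wrist_force: [0.2, -0.2, -0.4]
opening: 0.0341
```

```bash
python3 - <<'E'
from h import *
t=ld("t5"); T=lambda u,v:(u/3+160,v/3+130)
for p in((338,133),(464,135),(590,138)): print("tip",atz(t,T(*p),.2635).round(3))
for n,a,b in(("white",(17,260),(113,270)),("blue",(490,298),(597,312))):
    A=atz(t,T(*a),.138);B=atz(t,T(*b),.138);print(n,((A+B)/2).round(3),np.linalg.norm(A-B).round(3),np.arctan2(*(A-B)[:2]).round(3))
rows([(bar((.443,.337),-.12,.03,.19),tilt(0,-.12),3),(bar((.443,.337),-.12,.03,.135),tilt(0,-.12),4)])
E
```

```text
tip [0.562 0.045 0.264]
tip [ 0.557 -0.079  0.264]
tip [ 0.552 -0.203  0.264]
white [0.442 0.339 0.138] 0.104 0.122
blue [ 0.388 -0.174  0.138] 0.116 0.152
t14.77 [0.4426 0.3453 0.2078] F [ 0.2 -0.2 -0.4] open 0.034
-- n 3 dist 0.028 rot 0.059
0 x:0.74,y:0.05,z:0.57 | rx:-0.015,ry:0.009,rz:-0.009
1 x:0.74,y:0.05,z:0.58 | rx:-0.015,ry:0.009,rz:-0.009
2 x:0.73,y:0.05,z:0.59 | rx:-0.015,ry:0.009,rz:-0.009
-- n 4 dist 0.055 rot 0.000
0 x:0.00,y:0.00,z:1.38 | rx:0.000,ry:0.000,rz:0.000
```

Request:
{"api": "carry_out", "payload": {"plan": [{"x":0.7,"y":0,"z":0.5,"rx":-0.015,"ry":0.009,"rz":-0.009,"gripper":-0.2},{"x":0.7,"y":0,"z":0.5,"rx":-0.015,"ry":0.009,"rz":-0.009,"gripper":-0.2},{"x":0.6,"y":0,"z":0.5,"rx":-0.015,"ry":0.009,"rz":-0.009,"gripper":-0.2},{"x":0,"y":0,"z":0,"rx":0,"ry":0,"rz":0,"gripper":-0.2}]}}

```text
clock: 15.1
eef_pos: [0.4434, 0.3552, 0.184]
orientation: [2.355, 2.072, -0.017]
wrist_force: [0.8, -0.8, 0.6]
opening: 0.0339
```

```bash
python3 - <<'E'
from h import *
rows([(bar((.442,.338),-.12,.03,.135),tilt(0,-.12),4)])
E
```

```text
t15.10 [0.4434 0.3552 0.184 ] F [ 0.8 -0.8  0.6] open 0.034
-- n 4 dist 0.051 rot 0.014
0 x:0.33,y:0.02,z:1.22 | rx:-0.001,ry:0.003,rz:-0.002
3 x:0.32,y:0.02,z:1.22 | rx:-0.001,ry:0.003,rz:-0.002
```

Request:
{"api": "carry_out", "payload": {"plan": [{"x":0.8,"y":0,"z":0,"rx":0,"ry":0,"rz":0,"gripper":-0.2},{"x":0.5,"y":0,"z":1.2,"rx":0,"ry":0.006,"rz":0,"gripper":-0.2},{"x":0.1,"y":0,"z":1.2,"rx":0,"ry":0.006,"rz":0,"gripper":-0.2},{"x":0,"y":0,"z":1.2,"rx":0,"ry":0,"rz":0,"gripper":-0.2},{"x":0,"y":0,"z":1.2,"rx":0,"ry":0,"rz":0,"gripper":-0.2},{"x":0,"y":0,"z":0,"rx":0,"ry":0,"rz":0,"gripper":-0.2}]}}

```text
clock: 15.6
eef_pos: [0.4464, 0.3651, 0.1269]
orientation: [-2.365, -2.067, 0.022]
wrist_force: [-0.1, -0.9, -1.3]
opening: 0.0338
```

```bash
python3 - <<'E'
from h import *
rows([(bar((.442,.338),-.12,.03,.135),tilt(0,-.12),1)])
E
```

```text
t15.60 [0.4464 0.3651 0.1269] F [-0.1 -0.9 -1.3] open 0.034
-- n 1 dist 0.009 rot 0.020
0 x:0.25,y:-0.12,z:-0.82 | rx:-0.010,ry:0.010,rz:-0.014
```

Request:
{"api": "carry_out", "payload": {"plan": [{"x":0.3,"y":-0.1,"z":-0.8,"rx":-0.01,"ry":0.01,"rz":-0.014,"gripper":-0.2},{"x":0,"y":0,"z":0,"rx":0,"ry":0,"rz":0,"gripper":-1},{"x":0,"y":0,"z":0,"rx":0,"ry":0,"rz":0,"gripper":-1},{"x":0,"y":0,"z":0,"rx":0,"ry":0,"rz":0,"gripper":-1},{"x":0,"y":0,"z":0,"rx":0,"ry":0,"rz":0,"gripper":-1}], "squeeze": 60}}

```text
clock: 16.02
eef_pos: [0.4461, 0.3683, 0.1351]
orientation: [2.349, 2.085, -0.001]
wrist_force: [-0.6, 0.2, -1.9]
opening: 0.0076
```

Request:
{"api": "carry_out", "payload": {"plan": [{"x":0,"y":0,"z":-1.5,"rx":0,"ry":0,"rz":0,"gripper":-1},{"x":0,"y":0,"z":-2,"rx":0,"ry":0,"rz":0,"gripper":-1},{"x":0,"y":0,"z":-2,"rx":0,"ry":0,"rz":0,"gripper":-1},{"x":0,"y":0,"z":0,"rx":0,"ry":0,"rz":0,"gripper":-1}]}}

```text
clock: 16.35
eef_pos: [0.4449, 0.3676, 0.1912]
orientation: [2.35, 2.085, -0.005]
wrist_force: [1.6, 2.0, -1.1]
opening: 0.0073
```

```bash
python3 - <<'E'
from h import *
rows([(bar((.442,.338),-.12,.03,.135),tilt(0,-.12),1)])
s=snap("side","s6")["color"][120:270,190:340]; t=snap("top","t6")["color"][160:260,120:220]
cv2.imwrite("pics/c6.png",np.hstack([cv2.resize(x,(400,400),interpolation=cv2.INTER_CUBIC) for x in(t,s)]))
E
```

```text
t16.35 [0.4449 0.3676 0.1912] F [ 1.6  2.  -1.1] open 0.007
-- n 2 dist 0.056 rot 0.003
0 x:0.02,y:0.04,z:2.81 | rx:-0.001,ry:0.001,rz:0.000
```

View pics/c6.png

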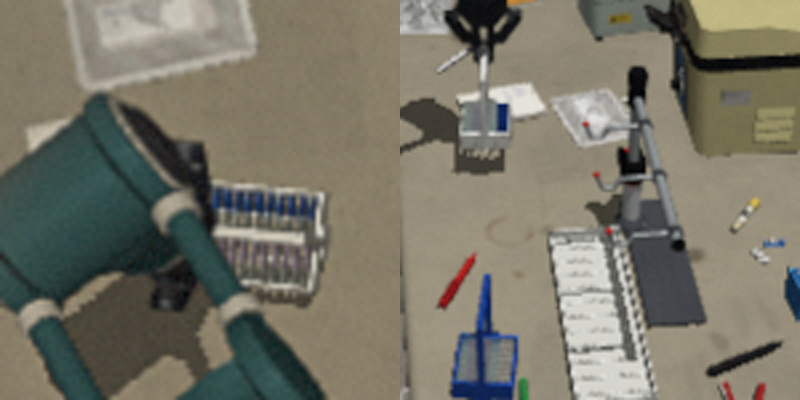

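The white rack hangs level in the gripper. I'll carry it to hook 1.

```bash
cat >> h.py <<'E'
HK={1:(.579,.0444),2:(.574,-.0797),3:(.569,-.204)}
E
python3 - <<'E'
from h import *
h=HK[1]; m=(h[0]-.085,h[1]+.01)
rows([(bar((.441,.338),-.12,.03,.285),None,3),(bar(m,PSI,.03,.285),tilt(0),None),(bar(h,PSI,.03,.285),tilt(0),4)])
E
```

```text
t16.45 [0.4433 0.3663 0.1874] F [-0.6 -0.6 -2.1] open 0.007
-- n 3 dist 0.098 rot 0.000
0 x:0.03,y:0.02,z:-3.25 | rx:0.000,ry:0.000,rz:0.000
-- n 8 dist 0.288 rot 0.082
0 x:-3.44,y:1.05,z:0.02 | rx:-0.001,ry:0.001,rz:-0.010
1 x:-3.45,y:1.01,z:0.01 | rx:-0.001,ry:0.001,rz:-0.010
2 x:-3.46,y:0.98,z:0.01 | rx:-0.001,ry:0.001,rz:-0.010
3 x:-3.47,y:0.94,z:0.01 | rx:-0.001,ry:0.001,rz:-0.010
4 x:-3.48,y:0.91,z:0.01 | rx:-0.001,ry:0.001,rz:-0.010
5 x:-3.49,y:0.87,z:0.01 | rx:-0.001,ry:0.001,rz:-0.010
6 x:-3.50,y:0.84,z:0.00 | rx:-0.001,ry:0.001,rz:-0.010
7 x:-3.51,y:0.80,z:0.00 | rx:-0.001,ry:0.001,rz:-0.010
-- n 4 dist 0.086 rot 0.000
0 x:-0.17,y:2.13,z:0.00 | rx:0.000,ry:0.000,rz:0.000
```

Request:
{"api": "carry_out", "payload": {"plan": [{"x":0,"y":0,"z":-2.5,"rx":0,"ry":0,"rz":0,"gripper":-1},{"x":0,"y":0,"z":-3,"rx":0,"ry":0,"rz":0,"gripper":-1},{"x":0,"y":0,"z":-3,"rx":0,"ry":0,"rz":0,"gripper":-1},{"x":0,"y":0,"z":-1.5,"rx":0,"ry":0,"rz":0,"gripper":-1},{"x":-1.5,"y":0.5,"z":0,"rx":0,"ry":0,"rz":-0.01,"gripper":-1},{"x":-2.5,"y":0.9,"z":0,"rx":0,"ry":0,"rz":-0.01,"gripper":-1},{"x":-3,"y":1,"z":0,"rx":0,"ry":0,"rz":-0.01,"gripper":-1},{"x":-3,"y":1,"z":0,"rx":0,"ry":0,"rz":-0.01,"gripper":-1},{"x":-3,"y":1,"z":0,"rx":0,"ry":0,"rz":-0.01,"gripper":-1},{"x":-3,"y":0.9,"z":0,"rx":0,"ry":0,"rz":-0.01,"gripper":-1}]}}

```text
clock: 17.28
eef_pos: [0.4756, 0.1993, 0.2739]
orientation: [-2.266, -2.164, 0.049]
wrist_force: [0.6, 0.3, -1.7]
opening: 0.0076
```

```bash
python3 - <<'E'
from h import *
h=HK[1]; m=(h[0]-.085,h[1]+.01)
rows([(bar(m,PSI,.03,.285),tilt(0),None),(bar(h,PSI,.03,.285),tilt(0),4)])
E
```

```text
t17.28 [0.4756 0.1993 0.2739] F [ 0.6  0.3 -1.7] open 0.008
-- n 3 dist 0.117 rot 0.033
0 x:-3.80,y:0.82,z:-0.33 | rx:-0.009,ry:0.006,rz:-0.003
1 x:-3.80,y:0.81,z:-0.34 | rx:-0.009,ry:0.006,rz:-0.003
2 x:-3.80,y:0.80,z:-0.35 | rx:-0.009,ry:0.006,rz:-0.003
-- n 4 dist 0.086 rot 0.000
0 x:-0.17,y:2.13,z:0.00 | rx:0.000,ry:0.000,rz:0.000
```

Request:
{"api": "carry_out", "payload": {"plan": [{"x":-3,"y":0.8,"z":-0.5,"rx":-0.009,"ry":0.006,"rz":-0.003,"gripper":-1},{"x":-3,"y":0.7,"z":-0.5,"rx":-0.009,"ry":0.006,"rz":-0.003,"gripper":-1},{"x":-2.5,"y":0.6,"z":-0.4,"rx":-0.009,"ry":0.006,"rz":-0.003,"gripper":-1},{"x":-1,"y":0.3,"z":-0.2,"rx":0,"ry":0,"rz":0,"gripper":-1},{"x":0,"y":0,"z":0,"rx":0,"ry":0,"rz":0,"gripper":-1}]}}

```text
clock: 17.7
eef_pos: [0.4928, 0.0929, 0.2808]
orientation: [-2.263, -2.171, 0.019]
wrist_force: [-0.5, 1.2, -1.1]
opening: 0.0073
```

```bash
python3 - <<'E'
from h import *
h=HK[1]
rows([(bar(h,PSI,.03,.285),tilt(0),5)])
E
```

```text
t17.70 [0.4928 0.0929 0.2808] F [-0.5  1.2 -1.1] open 0.007
-- n 5 dist 0.089 rot 0.014
0 x:-0.30,y:1.76,z:-0.11 | rx:-0.003,ry:0.001,rz:-0.001
1 x:-0.30,y:1.76,z:-0.10 | rx:-0.003,ry:0.001,rz:-0.001
3 x:-0.30,y:1.76,z:-0.09 | rx:-0.003,ry:0.001,rz:-0.001
```

Request:
{"api": "carry_out", "payload": {"plan": [{"x":-0.3,"y":1.5,"z":-0.3,"rx":-0.003,"ry":0,"rz":0,"gripper":-1},{"x":-0.3,"y":1.8,"z":-0.2,"rx":-0.003,"ry":0,"rz":0,"gripper":-1},{"x":-0.3,"y":1.8,"z":-0.1,"rx":-0.003,"ry":0,"rz":0,"gripper":-1},{"x":-0.3,"y":1.8,"z":-0.1,"rx":-0.003,"ry":0,"rz":0,"gripper":-1},{"x":-0.3,"y":1.5,"z":-0.1,"rx":0,"ry":0,"rz":0,"gripper":-1},{"x":0,"y":0,"z":0,"rx":0,"ry":0,"rz":0,"gripper":-1}]}}

```text
clock: 18.2
eef_pos: [0.575, 0.0797, 0.2794]
orientation: [-2.26, -2.169, 0.016]
wrist_force: [-0.1, -0.0, -0.6]
opening: 0.0074
```

```bash
python3 - <<'E'
from h import *
h=HK[1]
rows([(bar(h,PSI,.03,.285),tilt(0),1)])
E
```

```text
t18.20 [0.575  0.0797 0.2794] F [-0.1 -0.  -0.6] open 0.007
-- n 1 dist 0.009 rot 0.014
0 x:-0.51,y:0.53,z:-0.57 | rx:-0.014,ry:0.001,rz:-0.003
```

Request:
{"api": "carry_out", "payload": {"plan": [{"x":-0.5,"y":0.5,"z":0,"rx":-0.01,"ry":0,"rz":0,"gripper":-1},{"x":-0.2,"y":0.2,"z":0.6,"rx":0,"ry":0,"rz":0,"gripper":-1},{"x":0,"y":0,"z":0.9,"rx":0,"ry":0,"rz":0,"gripper":-1},{"x":0,"y":0,"z":0.8,"rx":0,"ry":0,"rz":0,"gripper":-1},{"x":0,"y":0,"z":0.4,"rx":0,"ry":0,"rz":0,"gripper":-1},{"x":0,"y":0,"z":0,"rx":0,"ry":0,"rz":0,"gripper":-1}]}}

```text
clock: 18.7
eef_pos: [0.5776, 0.0761, 0.2446]
orientation: [-2.257, -2.173, 0.014]
wrist_force: [0.4, 0.3, -0.9]
opening: 0.0075
```

```bash
python3 - <<'E'
from h import *
h=HK[1]
rows([(bar(h,PSI,.03,.2425),tilt(0),1)])
s=snap("side","s7")["color"][130:210,230:310]; t=snap("top","t7")["color"][130:210,230:310]
cv2.imwrite("pics/c7.png",np.hstack([cv2.resize(x,(400,400),interpolation=cv2.INTER_CUBIC) for x in(t,s)]))
E
```

```text
t18.70 [0.5776 0.0761 0.2446] F [ 0.4  0.3 -0.9] open 0.008
-- n 1 dist 0.004 rot 0.012
0 x:-0.17,y:0.27,z:0.21 | rx:-0.012,ry:0.000,rz:-0.000
```

View pics/c7.png

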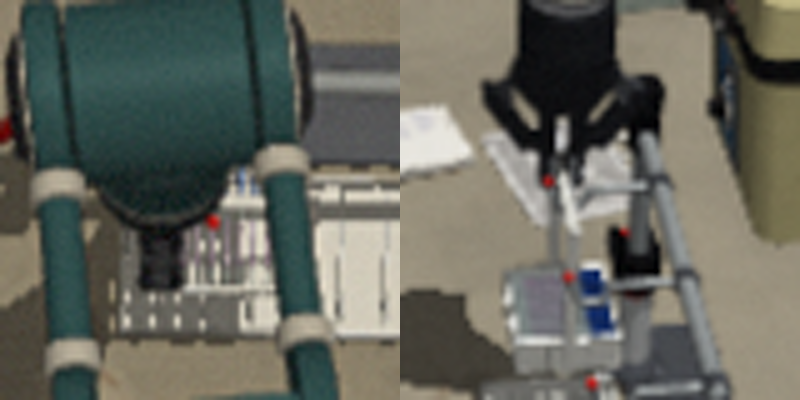

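Side view: the white bar (570,205) sits inboard of the hook-1 red tip (548,181), just above the hook. Lower the last bit and release.

Request:
{"api": "carry_out", "payload": {"plan": [{"x":-0.1,"y":0.2,"z":0.3,"rx":-0.01,"ry":0,"rz":0,"gripper":-1},{"x":0,"y":0,"z":0.2,"rx":0,"ry":0,"rz":0,"gripper":-1},{"x":0,"y":0,"z":0,"rx":0,"ry":0,"rz":0,"gripper":-1}]}}

```text
clock: 19.05
eef_pos: [0.5807, 0.075, 0.2417]
orientation: [2.262, 2.178, 0.003]
wrist_force: [0.1, -0.4, -2.0]
opening: 0.0074
```

Request:
{"api": "carry_out", "payload": {"plan": [{"x":0,"y":0,"z":0,"rx":0,"ry":0,"rz":0,"gripper":-0.2},{"x":0,"y":0,"z":0,"rx":0,"ry":0,"rz":0,"gripper":-0.2},{"x":0,"y":0,"z":0,"rx":0,"ry":0,"rz":0,"gripper":-0.2},{"x":0,"y":0,"z":-1.5,"rx":0,"ry":0,"rz":0,"gripper":-0.2},{"x":0,"y":0,"z":-3,"rx":0,"ry":0,"rz":0,"gripper":-0.2},{"x":0,"y":0,"z":-3,"rx":0,"ry":0,"rz":0,"gripper":-0.2},{"x":0,"y":0,"z":-1,"rx":0,"ry":0,"rz":0,"gripper":-0.2},{"x":0,"y":0,"z":0,"rx":0,"ry":0,"rz":0,"gripper":-0.2}]}}

```text
clock: 19.72
eef_pos: [0.5808, 0.0747, 0.3311]
orientation: [2.262, 2.176, 0.005]
wrist_force: [0.6, 0.4, 0.2]
opening: 0.0342
```

```bash
python3 - <<'E'
from h import *
b=(.388,-.175); rows([(bar(b,-.14,.03,.21),tilt(0,-.14),None)])
s=snap("side","s8")["color"][120:320,190:310]; t=snap("top","t8")["color"][140:260,240:440]
s=cv2.resize(s,(360,600),interpolation=cv2.INTER_CUBIC); t=cv2.resize(t,(440,264),interpolation=cv2.INTER_CUBIC)
cv2.imwrite("pics/c8.png",np.hstack([s,cv2.copyMakeBorder(t,0,336,0,0,0)]))
E
```

```text
t19.72 [0.5808 0.0747 0.3311] F [0.6 0.4 0.2] open 0.034
-- n 8 dist 0.314 rot 0.101
0 x:-2.84,y:-2.26,z:1.50 | rx:0.000,ry:-0.000,rz:0.013
1 x:-2.87,y:-2.22,z:1.51 | rx:0.000,ry:-0.000,rz:0.013
2 x:-2.89,y:-2.18,z:1.51 | rx:0.000,ry:-0.000,rz:0.013
3 x:-2.92,y:-2.14,z:1.51 | rx:0.000,ry:-0.000,rz:0.013
4 x:-2.95,y:-2.11,z:1.51 | rx:0.000,ry:-0.000,rz:0.013
5 x:-2.98,y:-2.07,z:1.51 | rx:0.000,ry:-0.000,rz:0.013
6 x:-3.00,y:-2.03,z:1.51 | rx:0.000,ry:-0.000,rz:0.013
7 x:-3.03,y:-1.99,z:1.51 | rx:0.000,ry:-0.000,rz:0.013
```

View pics/c8.png

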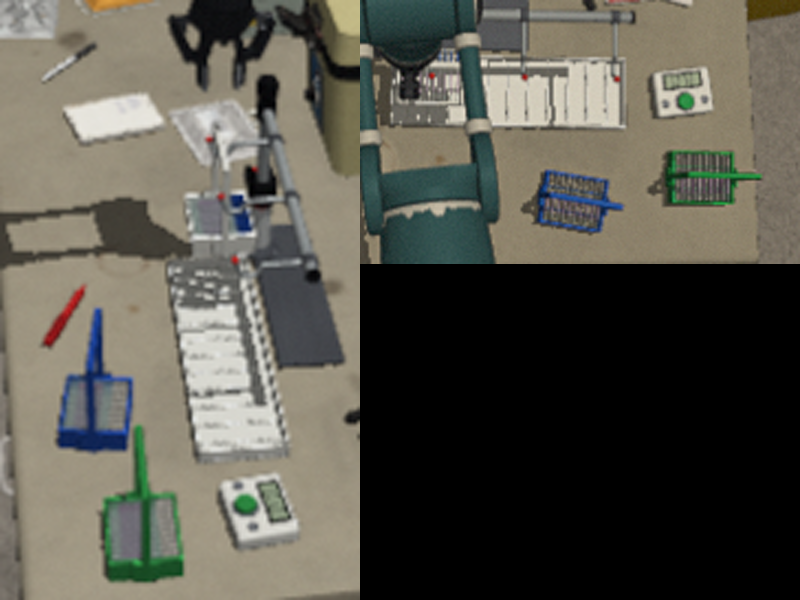

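White hangs on hook 1 (rack at (220,215), bar at the tip (212,140)); blue and green haven't moved. Going to blue.

Request:
{"api": "carry_out", "payload": {"plan": [{"x":-2.8,"y":-2.3,"z":0.5,"rx":0,"ry":0,"rz":0.013,"gripper":-0.2},{"x":-2.9,"y":-2.2,"z":1.5,"rx":0,"ry":0,"rz":0.013,"gripper":-0.2},{"x":-2.9,"y":-2.2,"z":1.5,"rx":0,"ry":0,"rz":0.013,"gripper":-0.2},{"x":-2.9,"y":-2.1,"z":1.5,"rx":0,"ry":0,"rz":0.013,"gripper":-0.2},{"x":-3,"y":-2.1,"z":1.5,"rx":0,"ry":0,"rz":0.013,"gripper":-0.2},{"x":-3,"y":-2.1,"z":1.5,"rx":0,"ry":0,"rz":0.013,"gripper":-0.2},{"x":-3,"y":-2,"z":1.5,"rx":0,"ry":0,"rz":0.013,"gripper":-0.2},{"x":-2.5,"y":-1.8,"z":0.8,"rx":0,"ry":0,"rz":0.013,"gripper":-0.2},{"x":0,"y":0,"z":0,"rx":0,"ry":0,"rz":0,"gripper":-0.2}]}}

```text
clock: 20.57
eef_pos: [0.3785, -0.1417, 0.2021]
orientation: [-2.356, -2.048, 0.018]
wrist_force: [-0.3, -0.3, -0.3]
opening: 0.0339
```

```bash
python3 - <<'E'
from h import *
b=(.388,-.175); rows([(bar(b,-.14,.03,.19),tilt(0,-.14),1),(bar(b,-.14,.03,.135),tilt(0,-.14),4)])
t=ld("t8"); T=lambda u,v:((u-360)/2.2+240,v/2.2+140)
A=atz(t,T(543,191),.138);B=atz(t,T(622,207),.138);print(A,B,(A+B)/2,np.linalg.norm(A-B),np.arctan2(*(A-B)[:2]))
E
```

```text
t20.57 [ 0.3785 -0.1417  0.2021] F [-0.3 -0.3 -0.3] open 0.034
-- n 1 dist 0.019 rot 0.023
0 x:-0.17,y:1.43,z:1.18 | rx:-0.023,ry:-0.004,rz:0.000
-- n 4 dist 0.055 rot 0.000
0 x:0.00,y:0.00,z:1.37 | rx:0.000,ry:0.000,rz:0.000
[ 0.40496619 -0.11605431  0.138     ] [ 0.37901042 -0.23119899  0.138     ] [ 0.39198831 -0.17362665  0.138     ] 0.11803389305051427 0.2217130147337037
```

Request:
{"api": "carry_out", "payload": {"plan": [{"x":-0.1,"y":1.2,"z":0.2,"rx":-0.02,"ry":0,"rz":0.005,"gripper":-0.2},{"x":-0.1,"y":0.4,"z":0.5,"rx":0,"ry":0,"rz":0.005,"gripper":-0.2},{"x":0,"y":0,"z":0,"rx":0,"ry":0,"rz":0,"gripper":-0.2}]}}

```text
clock: 20.82
eef_pos: [0.3887, -0.1456, 0.188]
orientation: [-2.378, -2.032, 0.004]
wrist_force: [0.6, -0.4, -0.8]
opening: 0.0343
```

```bash
python3 - <<'E'
from h import *
b=(.389,-.176); rows([(bar(b,-.15,.03,.135),tilt(0,-.15),4)])
E
```

```text
t20.82 [ 0.3887 -0.1456  0.188 ] F [ 0.6 -0.4 -0.8] open 0.034
-- n 4 dist 0.053 rot 0.015
0 x:-0.01,y:0.14,z:1.32 | rx:-0.003,ry:-0.002,rz:-0.002
1 x:-0.01,y:0.13,z:1.32 | rx:-0.003,ry:-0.002,rz:-0.002
2 x:-0.01,y:0.13,z:1.33 | rx:-0.003,ry:-0.002,rz:-0.002
3 x:-0.00,y:0.12,z:1.33 | rx:-0.003,ry:-0.002,rz:-0.002
```

Request:
{"api": "carry_out", "payload": {"plan": [{"x":0,"y":0.2,"z":1.2,"rx":0,"ry":0,"rz":0,"gripper":-0.2},{"x":0,"y":0.1,"z":1.2,"rx":0,"ry":0,"rz":0,"gripper":-0.2},{"x":0,"y":0.1,"z":1.2,"rx":0,"ry":0,"rz":0,"gripper":-0.2},{"x":0,"y":0,"z":1,"rx":0,"ry":0,"rz":0,"gripper":-0.2},{"x":0,"y":0,"z":0,"rx":0,"ry":0,"rz":0,"gripper":-0.2}]}}

```text
clock: 21.23
eef_pos: [0.3925, -0.1426, 0.1377]
orientation: [-2.368, -2.035, 0.007]
wrist_force: [-0.2, 0.9, -0.3]
opening: 0.0345
```

Request:
{"api": "carry_out", "payload": {"plan": [{"x":0,"y":0,"z":0,"rx":0,"ry":0,"rz":0,"gripper":-1},{"x":0,"y":0,"z":0,"rx":0,"ry":0,"rz":0,"gripper":-1},{"x":0,"y":0,"z":0,"rx":0,"ry":0,"rz":0,"gripper":-1},{"x":0,"y":0,"z":0,"rx":0,"ry":0,"rz":0,"gripper":-1}]}}

```text
clock: 21.57
eef_pos: [0.3927, -0.1413, 0.1376]
orientation: [-2.364, -2.036, 0.009]
wrist_force: [-0.0, 0.1, -1.2]
opening: 0.0075
```

Request:
{"api": "carry_out", "payload": {"plan": [{"x":0,"y":0,"z":-2,"rx":0,"ry":0,"rz":0,"gripper":-1},{"x":0,"y":0,"z":-3,"rx":0,"ry":0,"rz":0,"gripper":-1},{"x":0,"y":0,"z":-3,"rx":0,"ry":0,"rz":0,"gripper":-1},{"x":0,"y":0,"z":-3,"rx":0,"ry":0,"rz":0,"gripper":-1},{"x":0,"y":0,"z":-3,"rx":0,"ry":0,"rz":0,"gripper":-1},{"x":0,"y":0,"z":-1,"rx":0,"ry":0,"rz":0,"gripper":-1},{"x":0,"y":0,"z":0,"rx":0,"ry":0,"rz":0,"gripper":-1}]}}

```text
clock: 22.15
eef_pos: [0.393, -0.1422, 0.2932]
orientation: [-2.362, -2.033, 0.011]
wrist_force: [0.1, 0.9, -2.2]
opening: 0.0079
```

```bash
python3 - <<'E'
from h import *
h=HK[2]; m=(h[0]-.085,h[1])
rows([(bar(m,PSI,.035,.287),tilt(0),6),(bar(h,PSI,.035,.287),tilt(0),5)])
E
```

```text
t22.15 [ 0.393  -0.1422  0.2932] F [ 0.1  0.9 -2.2] open 0.008
-- n 6 dist 0.138 rot 0.114
0 x:1.85,y:1.37,z:0.09 | rx:-0.004,ry:-0.002,rz:-0.019
1 x:1.82,y:1.40,z:0.09 | rx:-0.004,ry:-0.002,rz:-0.019
2 x:1.80,y:1.43,z:0.09 | rx:-0.004,ry:-0.002,rz:-0.019
3 x:1.77,y:1.46,z:0.10 | rx:-0.004,ry:-0.002,rz:-0.019
4 x:1.74,y:1.50,z:0.10 | rx:-0.004,ry:-0.002,rz:-0.019
5 x:1.71,y:1.53,z:0.10 | rx:-0.004,ry:-0.002,rz:-0.019
-- n 5 dist 0.085 rot 0.000
0 x:0.06,y:1.70,z:0.00 | rx:0.000,ry:0.000,rz:0.000
```

Request:
{"api": "carry_out", "payload": {"plan": [{"x":1.9,"y":1.4,"z":0,"rx":-0.004,"ry":0,"rz":-0.019,"gripper":-1},{"x":1.8,"y":1.4,"z":0,"rx":-0.004,"ry":0,"rz":-0.019,"gripper":-1},{"x":1.8,"y":1.4,"z":0,"rx":-0.004,"ry":0,"rz":-0.019,"gripper":-1},{"x":1.8,"y":1.5,"z":0,"rx":-0.004,"ry":0,"rz":-0.019,"gripper":-1},{"x":1.7,"y":1.5,"z":0,"rx":-0.004,"ry":0,"rz":-0.019,"gripper":-1},{"x":1.7,"y":1.5,"z":0,"rx":-0.004,"ry":0,"rz":-0.019,"gripper":-1},{"x":0,"y":0,"z":0,"rx":0,"ry":0,"rz":0,"gripper":-1}]}}

```text
clock: 22.73
eef_pos: [0.4902, -0.0412, 0.2826]
orientation: [-2.251, -2.172, -0.008]
wrist_force: [-0.1, -1.2, -0.6]
opening: 0.0073
```

```bash
python3 - <<'E'
from h import *
h=HK[2]
rows([(bar(h,PSI,.035,.287),tilt(0),5)])
E
```

```text
t22.73 [ 0.4902 -0.0412  0.2826] F [-0.1 -1.2 -0.6] open 0.007
-- n 5 dist 0.085 rot 0.014
0 x:-0.01,y:1.70,z:-0.10 | rx:-0.001,ry:-0.003,rz:0.000
2 x:-0.01,y:1.70,z:-0.09 | rx:-0.001,ry:-0.003,rz:0.000
```

Request:
{"api": "carry_out", "payload": {"plan": [{"x":0,"y":1.5,"z":-0.3,"rx":0,"ry":-0.003,"rz":0,"gripper":-1},{"x":0,"y":1.7,"z":-0.2,"rx":0,"ry":-0.003,"rz":0,"gripper":-1},{"x":0,"y":1.8,"z":-0.2,"rx":0,"ry":0,"rz":0,"gripper":-1},{"x":0,"y":1.8,"z":-0.1,"rx":0,"ry":0,"rz":0,"gripper":-1},{"x":0,"y":1.7,"z":-0.1,"rx":0,"ry":0,"rz":0,"gripper":-1},{"x":0,"y":0.2,"z":0,"rx":0,"ry":0,"rz":0,"gripper":-1},{"x":0,"y":0,"z":0,"rx":0,"ry":0,"rz":0,"gripper":-1}]}}

```text
clock: 23.32
eef_pos: [0.5721, -0.0435, 0.2735]
orientation: [-2.239, -2.165, 0.026]
wrist_force: [-0.6, 0.3, -1.3]
opening: 0.0074
```

```bash
python3 - <<'E'
from h import *
h=HK[2]
rows([(bar(h,PSI,.035,.2451),tilt(0),1)])
E
```

```text
t23.32 [ 0.5721 -0.0435  0.2735] F [-0.6  0.3 -1.3] open 0.007
-- n 1 dist 0.029 rot 0.032
0 x:-0.13,y:0.41,z:2.83 | rx:-0.031,ry:-0.007,rz:0.005
```

Request:
{"api": "carry_out", "payload": {"plan": [{"x":-0.1,"y":0.4,"z":-0.2,"rx":-0.03,"ry":-0.005,"rz":0.005,"gripper":-1},{"x":0,"y":0.2,"z":0.6,"rx":0,"ry":0,"rz":0,"gripper":-1},{"x":0,"y":0,"z":0.8,"rx":0,"ry":0,"rz":0,"gripper":-1},{"x":0,"y":0,"z":0.7,"rx":0,"ry":0,"rz":0,"gripper":-1},{"x":0,"y":0,"z":0.3,"rx":0,"ry":0,"rz":0,"gripper":-1},{"x":0,"y":0,"z":0,"rx":0,"ry":0,"rz":0,"gripper":-1}]}}

```text
clock: 23.82
eef_pos: [0.5735, -0.0456, 0.2441]
orientation: [-2.26, -2.172, 0.007]
wrist_force: [4.0, -0.7, 0.4]
opening: 0.0073
```

```bash
python3 - <<'E'
from h import *
h=HK[2]
rows([(bar(h,PSI,.035,.2451),tilt(0),1)])
s=snap("side","s9")["color"][120:220,210:310]; t=snap("top","t9")["color"][130:230,230:330]
cv2.imwrite("pics/c9.png",np.hstack([cv2.resize(x,(400,400),interpolation=cv2.INTER_CUBIC) for x in(t,s)]))
E
```

```text
t23.82 [ 0.5735 -0.0456  0.2441] F [ 4.  -0.7  0.4] open 0.007
-- n 1 dist 0.002 rot 0.008
0 x:0.09,y:0.18,z:-0.10 | rx:-0.008,ry:-0.002,rz:-0.001
```

View pics/c9.png

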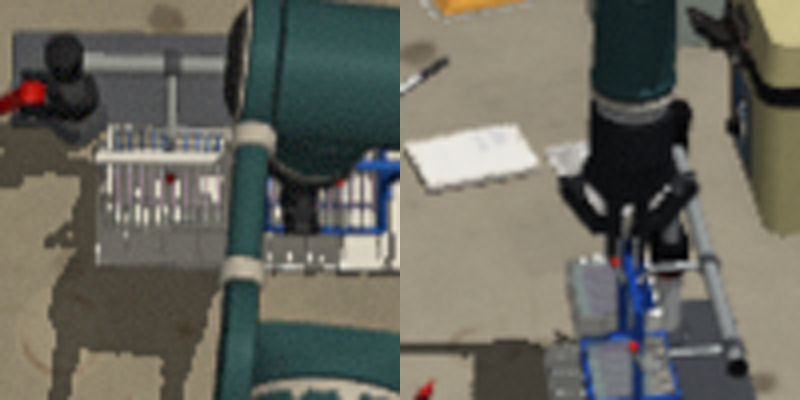

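White hangs cleanly on hook 1 (bar (160,155) inside tip (172,178)). The blue bar is seated inside hook 2's tip, so I'll release it.

Request:
{"api": "carry_out", "payload": {"plan": [{"x":0,"y":0.3,"z":0.1,"rx":-0.008,"ry":0,"rz":0,"gripper":-1},{"x":0,"y":0,"z":0,"rx":0,"ry":0,"rz":0,"gripper":-0.2},{"x":0,"y":0,"z":0,"rx":0,"ry":0,"rz":0,"gripper":-0.2},{"x":0,"y":0,"z":0,"rx":0,"ry":0,"rz":0,"gripper":-0.2},{"x":0,"y":0,"z":-1.5,"rx":0,"ry":0,"rz":0,"gripper":-0.2},{"x":0,"y":0,"z":-3,"rx":0,"ry":0,"rz":0,"gripper":-0.2},{"x":0,"y":0,"z":-3,"rx":0,"ry":0,"rz":0,"gripper":-0.2},{"x":0,"y":0,"z":-1,"rx":0,"ry":0,"rz":0,"gripper":-0.2},{"x":0,"y":0,"z":0,"rx":0,"ry":0,"rz":0,"gripper":-0.2}]}}

```text
clock: 24.67
eef_pos: [0.5736, -0.0454, 0.3303]
orientation: [-2.259, -2.171, 0.007]
wrist_force: [-0.2, 0.4, -0.6]
opening: 0.0344
```

```bash
python3 - <<'E'
from h import *
b=(.421,-.382); rows([(bar(b,-.033,.03,.21),tilt(0,-.033),None)])
s=snap("side","s10")["color"][120:320,190:310]; t=snap("top","t10")["color"][140:250,230:440]
s=cv2.resize(s,(360,600),interpolation=cv2.INTER_CUBIC); t=cv2.resize(t,(420,220),interpolation=cv2.INTER_CUBIC)
g=cv2.resize(ld("t10")["im"][190:250,370:435],(390,360),interpolation=cv2.INTER_CUBIC)
cv2.imwrite("pics/c10.png",np.hstack([s,np.vstack([t,cv2.copyMakeBorder(g,0,20,0,30,0)])]))
E
```

```text
t24.67 [ 0.5736 -0.0454  0.3303] F [-0.2  0.4 -0.6] open 0.034
-- n 9 dist 0.363 rot 0.012
0 x:-3.47,y:-1.54,z:1.34 | rx:-0.001,ry:-0.000,rz:-0.001
3 x:-3.47,y:-1.55,z:1.34 | rx:-0.001,ry:-0.000,rz:-0.001
5 x:-3.47,y:-1.56,z:1.34 | rx:-0.001,ry:-0.000,rz:-0.001
6 x:-3.46,y:-1.56,z:1.34 | rx:-0.001,ry:-0.000,rz:-0.001
8 x:-3.46,y:-1.57,z:1.34 | rx:-0.001,ry:-0.000,rz:-0.001
```

View pics/c10.png

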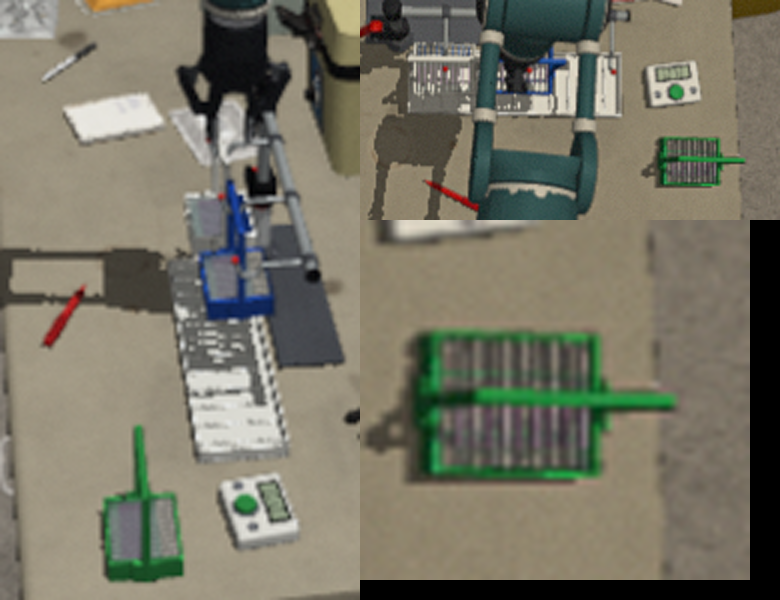

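Blue hangs on hook 2. Green is unmoved, with its bar from (475,397) to (675,402) in the enlargement. Going to green.

Request:
{"api": "carry_out", "payload": {"plan": [{"x":-2.5,"y":-2.8,"z":0,"rx":0,"ry":0,"rz":0,"gripper":-0.2},{"x":-3,"y":-2.7,"z":0.5,"rx":0,"ry":0,"rz":0,"gripper":-0.2},{"x":-3.4,"y":-2.2,"z":1.2,"rx":0,"ry":0,"rz":0,"gripper":-0.2},{"x":-3.5,"y":-1.8,"z":1.4,"rx":0,"ry":0,"rz":0,"gripper":-0.2},{"x":-3.6,"y":-1.3,"z":1.5,"rx":0,"ry":0,"rz":0,"gripper":-0.2},{"x":-3.6,"y":-1,"z":1.5,"rx":0,"ry":0,"rz":0,"gripper":-0.2},{"x":-3.6,"y":-0.8,"z":1.5,"rx":0,"ry":0,"rz":0,"gripper":-0.2},{"x":-3.6,"y":-0.7,"z":1.5,"rx":0,"ry":0,"rz":0,"gripper":-0.2},{"x":-3,"y":-0.5,"z":0.8,"rx":0,"ry":0,"rz":0,"gripper":-0.2},{"x":0,"y":0,"z":0,"rx":0,"ry":0,"rz":0,"gripper":-0.2}]}}

```text
clock: 25.6
eef_pos: [0.4088, -0.3377, 0.2045]
orientation: [-2.23, -2.163, 0.017]
wrist_force: [0.8, 0.5, 0.6]
opening: 0.0344
```

```bash
python3 - <<'E'
from h import *
t=ld("t10"); T=lambda u,v:((u-360)/6+370,(v-220)/6+190)
A=atz(t,T(475,397),.138);B=atz(t,T(677,402),.138);print(A,B,(A+B)/2,np.linalg.norm(A-B),np.arctan2(*(A-B)[:2]))
P=np.array([atz(t,T(*p),.032) for p in((425,333),(600,335),(598,475),(425,475))]);print(P.mean(0))
b=(.421,-.382); rows([(bar(b,-.033,.03,.19),tilt(0,-.033),2),(bar(b,-.033,.03,.135),tilt(0,-.033),4)])
E
```

```text
[ 0.4236389 -0.3310238  0.138    ] [ 0.41833484 -0.44153286  0.138     ] [ 0.42098687 -0.38627833  0.138     ] 0.11063627227198007 0.04795978115216649
[ 0.42125545 -0.38348947  0.032     ]
t25.60 [ 0.4088 -0.3377  0.2045] F [0.8 0.5 0.6] open 0.034
-- n 2 dist 0.024 rot 0.037
0 x:-0.71,y:0.70,z:0.69 | rx:-0.017,ry:-0.008,rz:0.001
1 x:-0.70,y:0.69,z:0.71 | rx:-0.017,ry:-0.008,rz:0.001
-- n 4 dist 0.055 rot 0.000
0 x:0.00,y:0.00,z:1.37 | rx:0.000,ry:0.000,rz:0.000
```

Request:
{"api": "carry_out", "payload": {"plan": [{"x":-0.8,"y":0.8,"z":0.5,"rx":-0.017,"ry":-0.008,"rz":0,"gripper":-0.2},{"x":-0.8,"y":0.7,"z":0.5,"rx":-0.017,"ry":-0.008,"rz":0,"gripper":-0.2},{"x":-0.1,"y":0.1,"z":0,"rx":0,"ry":0,"rz":0,"gripper":-0.2},{"x":0,"y":0,"z":0,"rx":0,"ry":0,"rz":0,"gripper":-0.2}]}}

```text
clock: 25.93
eef_pos: [0.4181, -0.353, 0.1834]
orientation: [-2.25, -2.169, -0.001]
wrist_force: [-0.2, 0.0, -0.5]
opening: 0.0341
```

```bash
python3 - <<'E'
from h import *
b=(.421,-.385); rows([(bar(b,-.04,.03,.135),tilt(0,-.04),4)])
E
```

```text
t25.93 [ 0.4181 -0.353   0.1834] F [-0.2  0.  -0.5] open 0.034
-- n 4 dist 0.049 rot 0.017
0 x:-0.06,y:0.12,z:1.21 | rx:-0.003,ry:-0.003,rz:0.001
1 x:-0.06,y:0.11,z:1.21 | rx:-0.003,ry:-0.003,rz:0.001
2 x:-0.05,y:0.11,z:1.21 | rx:-0.003,ry:-0.003,rz:0.001
```

Request:
{"api": "carry_out", "payload": {"plan": [{"x":-0.1,"y":0.2,"z":1.1,"rx":-0.003,"ry":-0.003,"rz":0,"gripper":-0.2},{"x":0,"y":0.1,"z":1.1,"rx":-0.003,"ry":-0.003,"rz":0,"gripper":-0.2},{"x":0,"y":0.1,"z":1.1,"rx":0,"ry":0,"rz":0,"gripper":-0.2},{"x":0,"y":0,"z":0.9,"rx":0,"ry":0,"rz":0,"gripper":-0.2},{"x":0,"y":0,"z":0,"rx":0,"ry":0,"rz":0,"gripper":-0.2}]}}

```text
clock: 26.35
eef_pos: [0.4215, -0.3496, 0.1363]
orientation: [-2.251, -2.175, -0.001]
wrist_force: [0.2, 0.0, 0.3]
opening: 0.0342
```

Request:
{"api": "carry_out", "payload": {"plan": [{"x":0,"y":0,"z":0,"rx":0,"ry":0,"rz":0,"gripper":-1},{"x":0,"y":0,"z":0,"rx":0,"ry":0,"rz":0,"gripper":-1},{"x":0,"y":0,"z":0,"rx":0,"ry":0,"rz":0,"gripper":-1},{"x":0,"y":0,"z":0,"rx":0,"ry":0,"rz":0,"gripper":-1}]}}

```text
clock: 26.68
eef_pos: [0.4214, -0.3483, 0.1355]
orientation: [-2.248, -2.175, -0.001]
wrist_force: [0.1, -1.1, -2.3]
opening: 0.0075
```

Request:
{"api": "carry_out", "payload": {"plan": [{"x":0,"y":0,"z":-2,"rx":0,"ry":0,"rz":0,"gripper":-1},{"x":0,"y":0,"z":-3,"rx":0,"ry":0,"rz":0,"gripper":-1},{"x":0,"y":0,"z":-3,"rx":0,"ry":0,"rz":0,"gripper":-1},{"x":0,"y":0,"z":-3,"rx":0,"ry":0,"rz":0,"gripper":-1},{"x":0,"y":0,"z":-3,"rx":0,"ry":0,"rz":0,"gripper":-1},{"x":0,"y":0,"z":-1.2,"rx":0,"ry":0,"rz":0,"gripper":-1},{"x":0,"y":0,"z":0,"rx":0,"ry":0,"rz":0,"gripper":-1}]}}

```text
clock: 27.27
eef_pos: [0.4207, -0.3486, 0.2918]
orientation: [-2.244, -2.17, -0.001]
wrist_force: [-0.1, 0.1, -1.7]
opening: 0.008
```

```bash
python3 - <<'E'
from h import *
h=HK[3]; m=(h[0]-.085,h[1])
rows([(bar(m,PSI,.032,.29),tilt(0),6)])
E
```

```text
t27.27 [ 0.4207 -0.3486  0.2918] F [-0.1  0.1 -1.7] open 0.008
-- n 6 dist 0.188 rot 0.021
0 x:2.98,y:0.98,z:0.06 | rx:-0.002,ry:-0.002,rz:0.001
1 x:2.98,y:0.97,z:0.06 | rx:-0.002,ry:-0.002,rz:0.001
2 x:2.98,y:0.97,z:0.05 | rx:-0.002,ry:-0.002,rz:0.001
4 x:2.98,y:0.97,z:0.04 | rx:-0.002,ry:-0.002,rz:0.001
```

Request:
{"api": "carry_out", "payload": {"plan": [{"x":2.5,"y":0.8,"z":-0.1,"rx":-0.002,"ry":-0.002,"rz":0,"gripper":-1},{"x":3,"y":1,"z":-0.1,"rx":-0.002,"ry":-0.002,"rz":0,"gripper":-1},{"x":3,"y":1,"z":-0.1,"rx":-0.002,"ry":-0.002,"rz":0,"gripper":-1},{"x":3,"y":1,"z":-0.1,"rx":-0.002,"ry":-0.002,"rz":0,"gripper":-1},{"x":3,"y":1,"z":-0.1,"rx":-0.002,"ry":-0.002,"rz":0,"gripper":-1},{"x":2.8,"y":0.9,"z":-0.1,"rx":-0.002,"ry":-0.002,"rz":0,"gripper":-1},{"x":0.6,"y":0,"z":0,"rx":0,"ry":0,"rz":0,"gripper":-1},{"x":0,"y":0,"z":0,"rx":0,"ry":0,"rz":0,"gripper":-1}]}}

```text
clock: 27.93
eef_pos: [0.4822, -0.1652, 0.2866]
orientation: [-2.256, -2.168, 0.007]
wrist_force: [0.4, -1.0, -2.6]
opening: 0.0072
```

```bash
python3 - <<'E'
from h import *
h=HK[3]
rows([(bar(h,PSI,.036,.285),tilt(0),5)])
E
```

```text
t27.93 [ 0.4822 -0.1652  0.2866] F [ 0.4 -1.  -2.6] open 0.007
-- n 5 dist 0.088 rot 0.013
0 x:0.01,y:1.76,z:0.01 | rx:-0.002,ry:-0.001,rz:-0.000
1 x:0.01,y:1.76,z:0.02 | rx:-0.002,ry:-0.001,rz:-0.000
4 x:0.01,y:1.76,z:0.03 | rx:-0.002,ry:-0.001,rz:-0.000
```

Request:
{"api": "carry_out", "payload": {"plan": [{"x":0,"y":1.5,"z":-0.3,"rx":-0.002,"ry":0,"rz":0,"gripper":-1},{"x":0,"y":1.8,"z":-0.2,"rx":-0.002,"ry":0,"rz":0,"gripper":-1},{"x":0,"y":1.8,"z":-0.2,"rx":-0.002,"ry":0,"rz":0,"gripper":-1},{"x":0,"y":1.8,"z":-0.2,"rx":-0.002,"ry":0,"rz":0,"gripper":-1},{"x":0,"y":1.7,"z":-0.2,"rx":0,"ry":0,"rz":0,"gripper":-1},{"x":0,"y":0.3,"z":0,"rx":0,"ry":0,"rz":0,"gripper":-1},{"x":0,"y":0,"z":0,"rx":0,"ry":0,"rz":0,"gripper":-1}]}}

```text
clock: 28.52
eef_pos: [0.5684, -0.1726, 0.2846]
orientation: [-2.253, -2.162, 0.014]
wrist_force: [0.2, -0.2, -1.7]
opening: 0.0072
```

```bash
python3 - <<'E'
from h import *
h=HK[3]
rows([(bar(h,PSI,.036,.243),tilt(0),1)])
E
```

```text
t28.52 [ 0.5684 -0.1726  0.2846] F [ 0.2 -0.2 -1.7] open 0.007
-- n 2 dist 0.042 rot 0.021
0 x:0.22,y:0.13,z:2.08 | rx:-0.010,ry:-0.003,rz:-0.002
1 x:0.22,y:0.11,z:2.08 | rx:-0.010,ry:-0.003,rz:-0.002
```

Request:
{"api": "carry_out", "payload": {"plan": [{"x":0.4,"y":0.3,"z":0.3,"rx":-0.01,"ry":0,"rz":0,"gripper":-1},{"x":0.2,"y":0.1,"z":0.8,"rx":-0.01,"ry":0,"rz":0,"gripper":-1},{"x":0,"y":0,"z":1,"rx":0,"ry":0,"rz":0,"gripper":-1},{"x":0,"y":0,"z":1,"rx":0,"ry":0,"rz":0,"gripper":-1},{"x":0,"y":0,"z":0.7,"rx":0,"ry":0,"rz":0,"gripper":-1},{"x":0,"y":0,"z":0.2,"rx":0,"ry":0,"rz":0,"gripper":-1},{"x":0,"y":0,"z":0,"rx":0,"ry":0,"rz":0,"gripper":-1}]}}

```text
clock: 29.1
eef_pos: [0.57, -0.1677, 0.241]
orientation: [-2.269, -2.172, -0.01]
wrist_force: [-1.5, 1.1, 7.0]
opening: 0.0076
```

```bash
python3 - <<'E'
from h import *
h=HK[3]
rows([(bar(h,PSI,.036,.243),tilt(0),1)])
E
```

```text
t29.10 [ 0.57   -0.1677  0.241 ] F [-1.5  1.1  7. ] open 0.008
-- n 1 dist 0.002 rot 0.009
0 x:-0.03,y:0.04,z:-0.20 | rx:0.004,ry:-0.005,rz:-0.006
```

Seated on hook 3 (7 N upward). Release, rise and look.

Request:
{"api": "carry_out", "payload": {"plan": [{"x":0,"y":0,"z":-0.1,"rx":0,"ry":0,"rz":0,"gripper":-1},{"x":0,"y":0,"z":0,"rx":0,"ry":0,"rz":0,"gripper":-0.2},{"x":0,"y":0,"z":0,"rx":0,"ry":0,"rz":0,"gripper":-0.2},{"x":0,"y":0,"z":0,"rx":0,"ry":0,"rz":0,"gripper":-0.2},{"x":0,"y":0,"z":-1.5,"rx":0,"ry":0,"rz":0,"gripper":-0.2},{"x":0,"y":0,"z":-3,"rx":0,"ry":0,"rz":0,"gripper":-0.2},{"x":0,"y":0,"z":-3,"rx":0,"ry":0,"rz":0,"gripper":-0.2},{"x":0,"y":0,"z":-1,"rx":0,"ry":0,"rz":0,"gripper":-0.2},{"x":0,"y":0,"z":0,"rx":0,"ry":0,"rz":0,"gripper":-0.2}]}}

```text
clock: 29.85
eef_pos: [0.5669, -0.1675, 0.3259]
orientation: [-2.264, -2.168, -0.003]
wrist_force: [0.7, -0.9, 0.0]
opening: 0.0342
```

Request:
{"api": "carry_out", "payload": {"plan": [{"x":-2.5,"y":-2,"z":-0.5,"rx":0,"ry":0,"rz":0,"gripper":-1},{"x":-4,"y":-1.5,"z":0,"rx":0,"ry":0,"rz":0,"gripper":-1},{"x":-4,"y":-1,"z":0,"rx":0,"ry":0,"rz":0,"gripper":-1},{"x":-4,"y":0,"z":0,"rx":0,"ry":0,"rz":0,"gripper":-1},{"x":-3,"y":0,"z":0,"rx":0,"ry":0,"rz":0,"gripper":-1},{"x":0,"y":0,"z":0,"rx":0,"ry":0,"rz":0,"gripper":-1}]}}

```text
clock: 30.35
eef_pos: [0.5124, -0.3435, 0.3225]
orientation: [-2.253, -2.174, -0.003]
wrist_force: [0.2, -0.6, 0.5]
opening: 0.0002
```

```bash
python3 - <<'E'
from h import *
s=snap("side","s11")["color"]; t=snap("top","t11")["color"]
def green(im,r0,r1,c0,c1,n):
    h=cv2.cvtColor(im,cv2.COLOR_BGR2HSV); m=((h[...,0]>45)&(h[...,0]<85)&(h[...,1]>110)&(h[...,2]>60)).astype(np.uint8)
    m[:r0]=0;m[r1:]=0;m[:,:c0]=0;m[:,c1:]=0
    k,_,st,c=cv2.connectedComponentsWithStats(m); 
    for i in range(1,k):
        if st[i,4]>15: print(n,st[i,4],c[i].round(1))
green(t,172,200,372,408,"top"); green(s,270,310,258,296,"side")
rows([((.545,-.363,.07),tilt(0),None)])
b=lambda x:cv2.resize(x,None,fx=3,fy=3,interpolation=cv2.INTER_CUBIC)
a=b(s[120:320,190:310]); c=cv2.resize(t[140:210,220:410],None,fx=2.3,fy=2.3,interpolation=cv2.INTER_CUBIC)
cv2.imwrite("pics/c11.png",np.hstack([a,cv2.copyMakeBorder(c,0,600-c.shape[0],0,0,0)]))
E
```

```text
top 34 [387.7 185.6]
side 32 [271.3 287.6]
t30.45 [ 0.5128 -0.3394  0.3223] F [-1.1  0.5  0.3] open -0.000
-- n 7 dist 0.255 rot 0.015
0 x:-0.37,y:0.50,z:3.60 | rx:-0.001,ry:-0.002,rz:0.001
1 x:-0.36,y:0.49,z:3.60 | rx:-0.001,ry:-0.002,rz:0.001
2 x:-0.35,y:0.49,z:3.60 | rx:-0.001,ry:-0.002,rz:0.001
4 x:-0.34,y:0.48,z:3.60 | rx:-0.001,ry:-0.002,rz:0.001
5 x:-0.33,y:0.48,z:3.60 | rx:-0.001,ry:-0.002,rz:0.001
```

View pics/c11.png

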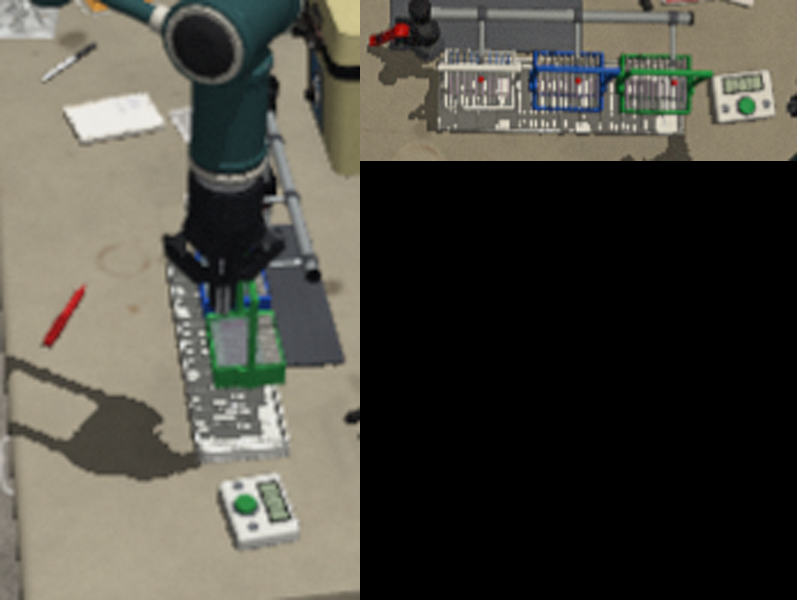

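All three racks hang on their hooks in the top view (white (478,80), blue (568,80), green (655,85)), the lever is shut, and the timer button hasn't moved. Moving over the button.

Request:
{"api": "carry_out", "payload": {"plan": [{"x":-0.5,"y":0.5,"z":2.5,"rx":0,"ry":0,"rz":0,"gripper":-1},{"x":-0.5,"y":0.5,"z":3.5,"rx":0,"ry":0,"rz":0,"gripper":-1},{"x":-0.4,"y":0.5,"z":3.5,"rx":0,"ry":0,"rz":0,"gripper":-1},{"x":-0.4,"y":0.5,"z":3.5,"rx":0,"ry":0,"rz":0,"gripper":-1},{"x":-0.4,"y":0.5,"z":3.5,"rx":0,"ry":0,"rz":0,"gripper":-1},{"x":-0.4,"y":0.5,"z":3.5,"rx":0,"ry":0,"rz":0,"gripper":-1},{"x":-0.3,"y":0.3,"z":3,"rx":0,"ry":0,"rz":0,"gripper":-1},{"x":0,"y":0,"z":0,"rx":0,"ry":0,"rz":0,"gripper":-1},{"x":0,"y":0,"z":0,"rx":0,"ry":0,"rz":0,"gripper":-1}]}}

```text
clock: 31.2
eef_pos: [0.5484, -0.3531, 0.0817]
orientation: [-2.237, -2.184, -0.015]
wrist_force: [-0.0, -0.0, 0.9]
opening: -0.0001
```

```bash
python3 - <<'E'
from h import *
t=ld("t11"); print(atz(t,(387.7,185.6),.033), tri(t,(387.7,185.6),ld("s11"),(271.3,287.6)))
rows([((.545,-.363,.05),tilt(0),None)])
E
```

```text
[ 0.54465229 -0.36195412  0.033     ] (array([ 0.54419892, -0.36291881,  0.0293632 ]), np.float64(0.0016460228735867845))
t31.20 [ 0.5484 -0.3531  0.0817] F [-0.  -0.   0.9] open -0.000
-- n 1 dist 0.033 rot 0.023
0 x:-1.06,y:-0.31,z:3.15 | rx:-0.004,ry:-0.018,rz:0.014
```

Request:
{"api": "carry_out", "payload": {"plan": [{"x":-0.8,"y":-0.3,"z":0.5,"rx":0,"ry":-0.015,"rz":0,"gripper":-1},{"x":-0.4,"y":-0.1,"z":1,"rx":0,"ry":0,"rz":0,"gripper":-1},{"x":0,"y":0,"z":0.8,"rx":0,"ry":0,"rz":0,"gripper":-1},{"x":0,"y":0,"z":0,"rx":0,"ry":0,"rz":0,"gripper":-1}]}}

```text
clock: 31.53
eef_pos: [0.5466, -0.365, 0.0627]
orientation: [2.242, 2.196, -0.001]
wrist_force: [-0.4, 0.7, -0.8]
opening: -0.0001
```

Request:
{"api": "carry_out", "payload": {"plan": [{"x":0,"y":0,"z":0.4,"rx":0,"ry":0,"rz":0,"gripper":-1},{"x":0,"y":0,"z":0.4,"rx":0,"ry":0,"rz":0,"gripper":-1}]}}

```text
clock: 31.7
eef_pos: [0.5483, -0.3667, 0.0576]
orientation: [2.239, 2.191, 0.001]
wrist_force: [-0.3, 0.0, -0.7]
opening: -0.0003
```

Request:
{"api": "carry_out", "payload": {"plan": [{"x":0.5,"y":-0.4,"z":0.3,"rx":0,"ry":0,"rz":0,"gripper":-1},{"x":0.1,"y":-0.1,"z":0.5,"rx":0,"ry":0,"rz":0,"gripper":-1},{"x":0,"y":0,"z":0.5,"rx":0,"ry":0,"rz":0,"gripper":-1}]}}

```text
clock: 31.95
eef_pos: [0.5445, -0.3615, 0.0459]
orientation: [2.237, 2.187, 0.002]
wrist_force: [0.0, -1.2, 1.4]
opening: -0.0003
```

Request:
{"api": "carry_out", "payload": {"plan": [{"x":0,"y":0,"z":0.4,"rx":0,"ry":0,"rz":0,"gripper":-1},{"x":0,"y":0,"z":0.4,"rx":0,"ry":0,"rz":0,"gripper":-1}]}}

```text
clock: 32.12
eef_pos: [0.5448, -0.3616, 0.0418]
orientation: [2.237, 2.188, 0.002]
wrist_force: [-14.1, 9.9, 45.5]
opening: 0.0001
```

Fully pressed (45 N at the bottom stop). Retreating and checking.

Request:
{"api": "carry_out", "payload": {"plan": [{"x":0,"y":0,"z":-0.1,"rx":0,"ry":0,"rz":0,"gripper":-1},{"x":0,"y":0,"z":-1,"rx":0,"ry":0,"rz":0,"gripper":-1},{"x":-1,"y":-1,"z":-3,"rx":0,"ry":0,"rz":0,"gripper":-1},{"x":-2,"y":-1,"z":-4,"rx":0,"ry":0,"rz":0,"gripper":-1},{"x":-3,"y":-1,"z":-4,"rx":0,"ry":0,"rz":0,"gripper":-1},{"x":-3,"y":-1,"z":-4,"rx":0,"ry":0,"rz":0,"gripper":-1},{"x":-3,"y":0,"z":-2,"rx":0,"ry":0,"rz":0,"gripper":-1},{"x":0,"y":0,"z":0,"rx":0,"ry":0,"rz":0,"gripper":-1}]}}

```text
clock: 32.78
eef_pos: [0.5015, -0.4721, 0.2186]
orientation: [2.235, 2.198, -0.002]
wrist_force: [1.3, 0.0, -0.3]
opening: -0.0002
```

```bash
python3 - <<'E'
from h import *
s=snap("side","s12")["color"]; t=snap("top","t12")["color"]
a=cv2.resize(s[120:320,190:310],None,fx=3,fy=3,interpolation=cv2.INTER_CUBIC); c=cv2.resize(t[130:260,220:410],None,fx=2.3,fy=2.3,interpolation=cv2.INTER_CUBIC)
cv2.imwrite("pics/c12.png",np.hstack([a,cv2.copyMakeBorder(c,0,600-c.shape[0],0,0,0)]))
E
```

```text
(no output)
```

View pics/c12.png

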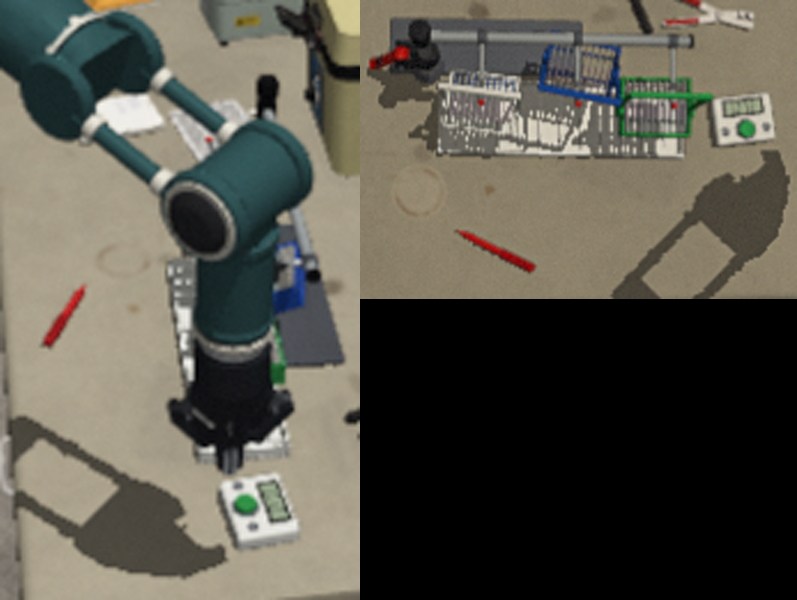

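The top view shows that blue has shifted about 4 cm toward +x on hook 2 (its bar now (545,88)-(620,100), tip (577,103)), so it was knocked. I'll wait for it to settle and measure numerically, since I have no picture views left.

Request:
{"api": "carry_out", "payload": {"plan": [{"x":0,"y":0,"z":-1,"rx":0,"ry":0,"rz":0,"gripper":-1},{"x":0,"y":0,"z":0,"rx":0,"ry":0,"rz":0,"gripper":-1},{"x":0,"y":0,"z":0,"rx":0,"ry":0,"rz":0,"gripper":-1},{"x":0,"y":0,"z":0,"rx":0,"ry":0,"rz":0,"gripper":-1},{"x":0,"y":0,"z":0,"rx":0,"ry":0,"rz":0,"gripper":-1},{"x":0,"y":0,"z":0,"rx":0,"ry":0,"rz":0,"gripper":-1},{"x":0,"y":0,"z":0,"rx":0,"ry":0,"rz":0,"gripper":-1},{"x":0,"y":0,"z":0,"rx":0,"ry":0,"rz":0,"gripper":-1},{"x":0,"y":0,"z":0,"rx":0,"ry":0,"rz":0,"gripper":-1},{"x":0,"y":0,"z":0,"rx":0,"ry":0,"rz":0,"gripper":-1}]}}

```text
clock: 33.72
eef_pos: [0.4988, -0.4572, 0.2134]
orientation: [-2.218, -2.195, -0.004]
wrist_force: [0.3, 0.0, 0.1]
opening: 0.0002
```

```bash
python3 - <<'E'
from h import *
def art(im,r0,r1,c0,c1):
    h=cv2.cvtColor(im,cv2.COLOR_BGR2HSV)[r0:r1,c0:c1].astype(int)
    b=(h[...,0]>100)&(h[...,0]<125)&(h[...,1]>150)&(h[...,2]>70)
    rd=((h[...,0]<8)|(h[...,0]>172))&(h[...,1]>130)&(h[...,2]>70)
    g=(h[...,0]>45)&(h[...,0]<85)&(h[...,1]>110)&(h[...,2]>50)
    w=(h[...,1]<40)&(h[...,2]>190)
    for y in range(r1-r0): print("%3d "%(y+r0)+"".join("B" if b[y,x] else "R" if rd[y,x] else "G" if g[y,x] else "o" if w[y,x] else "." for x in range(c1-c0)))
for n in("t11","t12"): 
    print(n); art(ld(n)["im"],145,182,250,372)
print("now"); t=snap("top","t13")["color"]; art(t,145,182,250,372)
E
```

```text
t11
145 ..........................................................................................................................
146 ..........................................................................................................................
147 ..........................................................................................................................
148 ..........................................................................................................................
149 ..........................................................................................................................
150 ..........................................................................................................................
151 ..........................................................................................................................
152 ..........................................................................................................................
153 ............................................................................
[... 12308 characters left out ...]
..o..o...........BB.......GG....................RRR....GG........
177 ...............................ooooo.........B.............o..o....o......BBB.....GGG............................GG.......
178 ...............................ooo.................................o.....BBBB.....GGG..o.........................GG.......
179 .........................o......oo.........BBB.....................o......B.......GGG..o.........................GG.......
180 ..........o...................oooo..o..o....B..o..o................o......B.......GGG.....................o.....GGG.......
181 ..........o.........................o.......B.....o................o................G...........................GG........
```

Blue is still on its hook and only swinging. Its bar is centred at the hook tip and the foot has already swung back. I'll let it settle.

Request:
{"api": "carry_out", "payload": {"plan": [{"x":0,"y":0,"z":0,"rx":0,"ry":0,"rz":0,"gripper":-1},{"x":0,"y":0,"z":0,"rx":0,"ry":0,"rz":0,"gripper":-1},{"x":0,"y":0,"z":0,"rx":0,"ry":0,"rz":0,"gripper":-1},{"x":0,"y":0,"z":0,"rx":0,"ry":0,"rz":0,"gripper":-1},{"x":0,"y":0,"z":0,"rx":0,"ry":0,"rz":0,"gripper":-1},{"x":0,"y":0,"z":0,"rx":0,"ry":0,"rz":0,"gripper":-1},{"x":0,"y":0,"z":0,"rx":0,"ry":0,"rz":0,"gripper":-1},{"x":0,"y":0,"z":0,"rx":0,"ry":0,"rz":0,"gripper":-1},{"x":0,"y":0,"z":0,"rx":0,"ry":0,"rz":0,"gripper":-1},{"x":0,"y":0,"z":0,"rx":0,"ry":0,"rz":0,"gripper":-1}]}}

```text
clock: 34.6
eef_pos: [0.4989, -0.4579, 0.2141]
orientation: [-2.219, -2.195, -0.004]
wrist_force: [0.5, -0.3, -0.5]
opening: 0.0001
```

Request:
{"api": "carry_out", "payload": {"plan": [{"x":0,"y":0,"z":0,"rx":0,"ry":0,"rz":0,"gripper":-1},{"x":0,"y":0,"z":0,"rx":0,"ry":0,"rz":0,"gripper":-1},{"x":0,"y":0,"z":0,"rx":0,"ry":0,"rz":0,"gripper":-1},{"x":0,"y":0,"z":0,"rx":0,"ry":0,"rz":0,"gripper":-1},{"x":0,"y":0,"z":0,"rx":0,"ry":0,"rz":0,"gripper":-1},{"x":0,"y":0,"z":0,"rx":0,"ry":0,"rz":0,"gripper":-1},{"x":0,"y":0,"z":0,"rx":0,"ry":0,"rz":0,"gripper":-1},{"x":0,"y":0,"z":0,"rx":0,"ry":0,"rz":0,"gripper":-1},{"x":0,"y":0,"z":0,"rx":0,"ry":0,"rz":0,"gripper":-1},{"x":0,"y":0,"z":0,"rx":0,"ry":0,"rz":0,"gripper":-1}]}}

```text
clock: 35.43
eef_pos: [0.4988, -0.4578, 0.2141]
orientation: [-2.219, -2.195, -0.003]
wrist_force: [0.1, -0.1, -1.2]
opening: -0.0001
```

Request:
{"api": "carry_out", "payload": {"plan": [{"x":0,"y":0,"z":0,"rx":0,"ry":0,"rz":0,"gripper":-1},{"x":0,"y":0,"z":0,"rx":0,"ry":0,"rz":0,"gripper":-1},{"x":0,"y":0,"z":0,"rx":0,"ry":0,"rz":0,"gripper":-1},{"x":0,"y":0,"z":0,"rx":0,"ry":0,"rz":0,"gripper":-1},{"x":0,"y":0,"z":0,"rx":0,"ry":0,"rz":0,"gripper":-1},{"x":0,"y":0,"z":0,"rx":0,"ry":0,"rz":0,"gripper":-1},{"x":0,"y":0,"z":0,"rx":0,"ry":0,"rz":0,"gripper":-1},{"x":0,"y":0,"z":0,"rx":0,"ry":0,"rz":0,"gripper":-1},{"x":0,"y":0,"z":0,"rx":0,"ry":0,"rz":0,"gripper":-1},{"x":0,"y":0,"z":0,"rx":0,"ry":0,"rz":0,"gripper":-1}]}}

```text
clock: 36.27
eef_pos: [0.4989, -0.4578, 0.214]
orientation: [-2.219, -2.195, -0.004]
wrist_force: [-0.2, 0.8, 0.5]
opening: -0.0003
```

Request:
{"api": "carry_out", "payload": {"plan": [{"x":0,"y":0,"z":0,"rx":0,"ry":0,"rz":0,"gripper":-1},{"x":0,"y":0,"z":0,"rx":0,"ry":0,"rz":0,"gripper":-1},{"x":0,"y":0,"z":0,"rx":0,"ry":0,"rz":0,"gripper":-1},{"x":0,"y":0,"z":0,"rx":0,"ry":0,"rz":0,"gripper":-1},{"x":0,"y":0,"z":0,"rx":0,"ry":0,"rz":0,"gripper":-1},{"x":0,"y":0,"z":0,"rx":0,"ry":0,"rz":0,"gripper":-1},{"x":0,"y":0,"z":0,"rx":0,"ry":0,"rz":0,"gripper":-1},{"x":0,"y":0,"z":0,"rx":0,"ry":0,"rz":0,"gripper":-1},{"x":0,"y":0,"z":0,"rx":0,"ry":0,"rz":0,"gripper":-1},{"x":0,"y":0,"z":0,"rx":0,"ry":0,"rz":0,"gripper":-1}]}}

```text
clock: 37.1
eef_pos: [0.4989, -0.4578, 0.214]
orientation: [-2.219, -2.195, -0.004]
wrist_force: [-0.3, 0.2, -0.1]
opening: -0.0002
```

```bash
cat > chk.py <<'E'
from h import *
def masks(im):
    h=cv2.cvtColor(im,cv2.COLOR_BGR2HSV).astype(int)
    return {"blue":(h[...,0]>100)&(h[...,0]<125)&(h[...,1]>150)&(h[...,2]>70),"green":(h[...,0]>45)&(h[...,0]<85)&(h[...,1]>110)&(h[...,2]>50)}
for k in range(6):
    n=f"z{k}"; snap("top",n); t=ld(n); out=[]
    for c,(c0,c1) in{"blue":(290,336),"green":(330,374)}.items():
        m=masks(t["im"])[c]; m[:145]=0;m[190:]=0;m[:,:c0]=0;m[:,c1:]=0
        ys,xs=np.nonzero(m); out.append((c,len(xs),ys.min(),ys.max(),round(xs.mean(),2),round(ys.mean(),2)))
    print(out)
m=masks(t["im"])
for y in range(148,190): print(y,"".join("B" if m["blue"][y,x] else "G" if m["green"][y,x] else "." for x in range(285,375)))
print(r.observe()["clock"])
E
python3 chk.py
```

```text
[('blue', 170, np.int64(165), np.int64(189), np.float64(313.22), np.float64(174.1)), ('green', 246, np.int64(163), np.int64(189), np.float64(351.18), np.float64(175.21))]
[('blue', 165, np.int64(166), np.int64(189), np.float64(312.12), np.float64(174.29)), ('green', 247, np.int64(164), np.int64(189), np.float64(350.7), np.float64(175.56))]
[('blue', 163, np.int64(166), np.int64(189), np.float64(311.53), np.float64(174.28)), ('green', 256, np.int64(164), np.int64(189), np.float64(350.56), np.float64(175.67))]
[('blue', 173, np.int64(166), np.int64(189), np.float64(311.87), np.float64(174.55)), ('green', 261, np.int64(164), np.int64(189), np.float64(349.66), np.float64(175.72))]
[('blue', 196, np.int64(163), np.int64(189), np.float64(311.33), np.float64(174.19)), ('green', 256, np.int64(164), np.int64(189), np.float64(349.57), np.float64(175.45))]
[('blue', 190, np.int64(162), np.int64(189), np.float64(311.05), np.float64(172.96)), ('green', 255, np.int64(164), np.int64(189), np.float64(349.53), np.float64(176.14))]
148 ..................................................................
[... 3224 characters left out ...]
................GG............
183 ...........BB.........................BB.......GG...........................GG............
184 ...........BB....................BBBB..........GGG..........................GG............
185 ...........BB.................B.BB.............GGG..........................GG............
186 ............B............B.BB..................GGG..........................GG............
187 ............BB........BB.B.....................GGG........................GGGG............
188 ............BB.....BBB.........................GGGGGGGGGGGGGGGGGG.GGGGGGGGGGG.............
189 .............BB.B..............................GGGGGGGGGGGGGGGG...........................
37.4
```

Blue is still yawing on the hook, so I'll wait longer; there is plenty of time.

Request:
{"api": "carry_out", "payload": {"plan": [{"x":0,"y":0,"z":0,"rx":0,"ry":0,"rz":0,"gripper":-1},{"x":0,"y":0,"z":0,"rx":0,"ry":0,"rz":0,"gripper":-1},{"x":0,"y":0,"z":0,"rx":0,"ry":0,"rz":0,"gripper":-1},{"x":0,"y":0,"z":0,"rx":0,"ry":0,"rz":0,"gripper":-1},{"x":0,"y":0,"z":0,"rx":0,"ry":0,"rz":0,"gripper":-1},{"x":0,"y":0,"z":0,"rx":0,"ry":0,"rz":0,"gripper":-1},{"x":0,"y":0,"z":0,"rx":0,"ry":0,"rz":0,"gripper":-1},{"x":0,"y":0,"z":0,"rx":0,"ry":0,"rz":0,"gripper":-1},{"x":0,"y":0,"z":0,"rx":0,"ry":0,"rz":0,"gripper":-1},{"x":0,"y":0,"z":0,"rx":0,"ry":0,"rz":0,"gripper":-1}]}}

```text
clock: 38.23
eef_pos: [0.4988, -0.4578, 0.214]
orientation: [-2.219, -2.195, -0.004]
wrist_force: [0.4, -0.4, 0.4]
opening: 0.0001
```

Request:
{"api": "carry_out", "payload": {"plan": [{"x":0,"y":0,"z":0,"rx":0,"ry":0,"rz":0,"gripper":-1},{"x":0,"y":0,"z":0,"rx":0,"ry":0,"rz":0,"gripper":-1},{"x":0,"y":0,"z":0,"rx":0,"ry":0,"rz":0,"gripper":-1},{"x":0,"y":0,"z":0,"rx":0,"ry":0,"rz":0,"gripper":-1},{"x":0,"y":0,"z":0,"rx":0,"ry":0,"rz":0,"gripper":-1},{"x":0,"y":0,"z":0,"rx":0,"ry":0,"rz":0,"gripper":-1},{"x":0,"y":0,"z":0,"rx":0,"ry":0,"rz":0,"gripper":-1},{"x":0,"y":0,"z":0,"rx":0,"ry":0,"rz":0,"gripper":-1},{"x":0,"y":0,"z":0,"rx":0,"ry":0,"rz":0,"gripper":-1},{"x":0,"y":0,"z":0,"rx":0,"ry":0,"rz":0,"gripper":-1}]}}

```text
clock: 39.07
eef_pos: [0.4989, -0.4578, 0.2141]
orientation: [-2.219, -2.195, -0.003]
wrist_force: [-0.4, 0.1, 0.4]
opening: -0.0003
```

Request:
{"api": "carry_out", "payload": {"plan": [{"x":0,"y":0,"z":0,"rx":0,"ry":0,"rz":0,"gripper":-1},{"x":0,"y":0,"z":0,"rx":0,"ry":0,"rz":0,"gripper":-1},{"x":0,"y":0,"z":0,"rx":0,"ry":0,"rz":0,"gripper":-1},{"x":0,"y":0,"z":0,"rx":0,"ry":0,"rz":0,"gripper":-1},{"x":0,"y":0,"z":0,"rx":0,"ry":0,"rz":0,"gripper":-1},{"x":0,"y":0,"z":0,"rx":0,"ry":0,"rz":0,"gripper":-1},{"x":0,"y":0,"z":0,"rx":0,"ry":0,"rz":0,"gripper":-1},{"x":0,"y":0,"z":0,"rx":0,"ry":0,"rz":0,"gripper":-1},{"x":0,"y":0,"z":0,"rx":0,"ry":0,"rz":0,"gripper":-1},{"x":0,"y":0,"z":0,"rx":0,"ry":0,"rz":0,"gripper":-1}]}}

```text
clock: 39.9
eef_pos: [0.4988, -0.4578, 0.214]
orientation: [-2.219, -2.195, -0.004]
wrist_force: [0.0, -0.2, -0.8]
opening: 0.0002
```

Request:
{"api": "carry_out", "payload": {"plan": [{"x":0,"y":0,"z":0,"rx":0,"ry":0,"rz":0,"gripper":-1},{"x":0,"y":0,"z":0,"rx":0,"ry":0,"rz":0,"gripper":-1},{"x":0,"y":0,"z":0,"rx":0,"ry":0,"rz":0,"gripper":-1},{"x":0,"y":0,"z":0,"rx":0,"ry":0,"rz":0,"gripper":-1},{"x":0,"y":0,"z":0,"rx":0,"ry":0,"rz":0,"gripper":-1},{"x":0,"y":0,"z":0,"rx":0,"ry":0,"rz":0,"gripper":-1},{"x":0,"y":0,"z":0,"rx":0,"ry":0,"rz":0,"gripper":-1},{"x":0,"y":0,"z":0,"rx":0,"ry":0,"rz":0,"gripper":-1},{"x":0,"y":0,"z":0,"rx":0,"ry":0,"rz":0,"gripper":-1},{"x":0,"y":0,"z":0,"rx":0,"ry":0,"rz":0,"gripper":-1}]}}

```text
clock: 40.73
eef_pos: [0.4988, -0.4578, 0.214]
orientation: [-2.219, -2.195, -0.003]
wrist_force: [-0.2, -0.3, 0.0]
opening: -0.0002
```

Request:
{"api": "carry_out", "payload": {"plan": [{"x":0,"y":0,"z":0,"rx":0,"ry":0,"rz":0,"gripper":-1},{"x":0,"y":0,"z":0,"rx":0,"ry":0,"rz":0,"gripper":-1},{"x":0,"y":0,"z":0,"rx":0,"ry":0,"rz":0,"gripper":-1},{"x":0,"y":0,"z":0,"rx":0,"ry":0,"rz":0,"gripper":-1},{"x":0,"y":0,"z":0,"rx":0,"ry":0,"rz":0,"gripper":-1},{"x":0,"y":0,"z":0,"rx":0,"ry":0,"rz":0,"gripper":-1},{"x":0,"y":0,"z":0,"rx":0,"ry":0,"rz":0,"gripper":-1},{"x":0,"y":0,"z":0,"rx":0,"ry":0,"rz":0,"gripper":-1},{"x":0,"y":0,"z":0,"rx":0,"ry":0,"rz":0,"gripper":-1},{"x":0,"y":0,"z":0,"rx":0,"ry":0,"rz":0,"gripper":-1}]}}

```text
clock: 41.57
eef_pos: [0.4989, -0.4578, 0.214]
orientation: [-2.219, -2.195, -0.004]
wrist_force: [0.8, 0.1, 0.2]
opening: 0.0001
```

Request:
{"api": "carry_out", "payload": {"plan": [{"x":0,"y":0,"z":0,"rx":0,"ry":0,"rz":0,"gripper":-1},{"x":0,"y":0,"z":0,"rx":0,"ry":0,"rz":0,"gripper":-1},{"x":0,"y":0,"z":0,"rx":0,"ry":0,"rz":0,"gripper":-1},{"x":0,"y":0,"z":0,"rx":0,"ry":0,"rz":0,"gripper":-1},{"x":0,"y":0,"z":0,"rx":0,"ry":0,"rz":0,"gripper":-1},{"x":0,"y":0,"z":0,"rx":0,"ry":0,"rz":0,"gripper":-1},{"x":0,"y":0,"z":0,"rx":0,"ry":0,"rz":0,"gripper":-1},{"x":0,"y":0,"z":0,"rx":0,"ry":0,"rz":0,"gripper":-1},{"x":0,"y":0,"z":0,"rx":0,"ry":0,"rz":0,"gripper":-1},{"x":0,"y":0,"z":0,"rx":0,"ry":0,"rz":0,"gripper":-1}]}}

```text
clock: 42.4
eef_pos: [0.4989, -0.4578, 0.214]
orientation: [-2.219, -2.195, -0.003]
wrist_force: [0.2, -0.1, 0.2]
opening: 0.0003
```

```bash
python3 chk.py
```

```text
[('blue', 189, np.int64(162), np.int64(189), np.float64(312.06), np.float64(173.54)), ('green', 254, np.int64(164), np.int64(189), np.float64(349.8), np.float64(175.67))]
[('blue', 183, np.int64(162), np.int64(189), np.float64(313.39), np.float64(173.88)), ('green', 259, np.int64(164), np.int64(189), np.float64(349.81), np.float64(175.63))]
[('blue', 190, np.int64(162), np.int64(189), np.float64(313.09), np.float64(174.13)), ('green', 254, np.int64(164), np.int64(189), np.float64(349.93), np.float64(175.65))]
[('blue', 189, np.int64(162), np.int64(189), np.float64(313.08), np.float64(173.88)), ('green', 256, np.int64(164), np.int64(189), np.float64(349.79), np.float64(175.49))]
[('blue', 183, np.int64(162), np.int64(189), np.float64(312.79), np.float64(173.9)), ('green', 259, np.int64(164), np.int64(189), np.float64(349.8), np.float64(175.34))]
[('blue', 190, np.int64(162), np.int64(189), np.float64(312.1), np.float64(173.35)), ('green', 249, np.int64(164), np.int64(189), np.float64(349.69), np.float64(175.59))]
148 ....................................................................
[... 3222 characters left out ...]
.................GG...........
183 ............B............................BB.....GG...........................GG...........
184 ............BB.........................BBB......GG............................G...........
185 .............B....................BBBBB.........GGG...........................G...........
186 ............BB................BB.BB.............GGG...........................G...........
187 .............B...........BBBBB..................GGG.........................GGG...........
188 .............BB.....BBBBB.......................GGGGGGGGGGGGGGGGGGGGGGGGGGGGG.............
189 .............BBB.BB..B...........................GGGGGGGGGGG...G..........................
42.7
```

```bash
python3 - <<'E'
from h import *
t=ld("z5"); h=HK[2]
print("expected bar px",proj(t,[(*h,.2475)]), "foot", proj(t,[(*h,.14)]))
A=atz(t,(298,173),.2475);B=atz(t,(332.5,166),.2475);print("blue bar",A,B,(A+B)/2,np.linalg.norm(A-B))
P=np.array([atz(t,p,.14) for p in((293,167),(322,162),(327,183),(300,189))]);print("blue foot",P.mean(0))
A=atz(t,(337,171.5),.2475);B=atz(t,(373,171.5),.2475);print("green bar",(A+B)/2,HK[3])
# white bar by brightness
im=t["im"]; hs=cv2.cvtColor(im,cv2.COLOR_BGR2HSV).astype(int); w=(hs[...,1]<40)&(hs[...,2]>185)
for y in range(160,185): print(y,"".join("o" if w[y,x] else "." for x in range(250,298)))
hs=((hs[...,0]<8)|(hs[...,0]>172))&(hs[...,1]>150); ys,xs=np.nonzero(hs[140:170,215:245]); print("lever",xs.min()+215,xs.max()+215,ys.min()+140,ys.max()+140)
a=ld("t0" if 0 else "top0")["im"]
for n,(r0,r1,c0,c1) in{"marker":(225,250,255,300),"pad":(180,235,120,165),"pliers":(120,150,345,400)}.items():
    print(n,np.abs(a[r0:r1,c0:c1].astype(int)-im[r0:r1,c0:c1]).mean().round(1))
E
```

```text
expected bar px [[314.14682483 170.08443443]] foot [[310.37273    174.82633241]]
blue bar [ 0.56615742 -0.03101026  0.2475    ] [ 0.58528928 -0.13531803  0.2475    ] [ 0.57572335 -0.08316415  0.2475    ] 0.10604780855903928
blue foot [ 0.57270603 -0.08011796  0.14      ]
green bar [ 0.56731517 -0.20261881  0.2475    ] (0.569, -0.204)
160 ................................................
161 ........................o.......................
162 .................o.................o............
163 ...........o.......................o............
164 ...........o.......................o............
165 ......o.........................................
166 ......o............................ooooo........
167 ......o..oo....................ooooooooo........
168 ......o..oo.oo....o.o..ooooooooooo.......o.....o
169 ......o......o.oooooooooooo....................o
170 ......o.....oooooooo................o...........
171 ......oooooooo..................................
172 ....ooo.........................................
173 ................................................
174 .......o.........................o....o.........
175 ....................o.......oo..oo.o.o..........
176 ..........o...................oooo...o..........
177 ..............................oo.o...o..........
178 ................................................
179 ................................................
180 ...............................o................
181 ..............................oo......o.........
182 ...............................oo..........o....
183 ...............................oo..........o....
184 ................o..............oo..........o....
lever 224 241 150 159
marker 5.2
pad 6.4
pliers 6.5
```

```bash
python3 -c "
from rig import job,r
print(r.observe()['clock'],r.observe()['wrist_force']); print(job.close_job())"
```

```text
42.7 [-0.09023714 -0.3329434  -0.04013521]
the job is handed in; nothing more can be done
None
```

I did every step of the task and handed the job in at 42.7 s. No verdict is reported, so success rests on my own camera and force checks.

- **Stand:** I flipped the red lever open and pulled the hook arm up to its top stop. I then pressed the lever shut again. The hook tips measured within about 1 mm of where they should be with the arm fully up.
- **Racks:** white hangs on hook 1, blue on hook 2 and green on hook 3.
- **Timer:** I pressed the green start button to its stop. The fingertip force was 45 N, well above the 5 N it needs.

**Last checks:**
- Blue's and green's bars were within about 4 mm of their hooks' resting places, and blue hung level. For white I only saw its bar still in place on hook 1.
- The lever was shut, the robot was clear of everything, and the patches of picture I compared for the notepad, marker and pliers had barely changed.

**What went wrong or stayed unchecked:**
- My first grip on the lever missed and slid past it. The second try, done more slowly, held.
- After the button press, blue was swinging and twisting on its hook, apparently from a knock. It stayed on, and I waited about 10 s until only a sway of a few millimetres was left. Blue and white now hang turned slightly sideways.
- I did not measure that the button had sprung back out, though it looked normal in the last picture.

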